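# Transfer-punch a hole of a stage base plate onto the blank below

### The job

A blank strip lies under the black stage base plate, which serves as template: take the red-sleeved transfer punch from its stand, let it down upright through the white-ringed hole without forcing it against the plate, feel for the blank and dot it by pressing straight down with a steady 12 N or so for a full second. Then lift the punch straight up out of the hole without dragging it, and put it back in the place in the stand it came from, collar down on the block. Do not disturb the other punches or the loose parts lying about.

Things in the scene. Friction and masses are not known exactly. Their poses are not given: they have to be found in the camera images.
- punch_grip (a point): red-sleeved steel transfer punch, loose, 0.14 kg, round, standing point down in the stand. This point is on its axis, half-way up the red sleeve (16 mm diameter, 56 mm long, 6 mm steel cap above). Below the sleeve a 26 mm steel collar, 4 mm thick, rests on the stand's top, its underside 34 mm below this point. z: axis, up
- punch_tip (a point): the working end of the same punch, on its axis 84 mm below punch_grip: the nose is 10 mm in diameter and 50 mm long from collar to point, and tapers over its last 5 mm to a flat 3 mm point. z is the punch's axis, up
- hole (a point): centre of the mouth of the hole to be marked through, in a white painted ring 25 mm across, level with the black plate's top face (33 mm above the table). 11 mm in diameter with a 1.5 mm chamfer, straight down through the 15 mm plate; the blank's top is 16 to 24 mm below this point, how deep is not known and must be felt. z up
- plate: black square stage base plate 110 x 110 x 15 mm with a 37 mm central opening, fixed on two rails 18 mm above the table; origin in the middle of its underside. The hole to be marked through is at x = +28, y = +22 mm; the corners have steel cap screws standing 7 mm above the plate. Where the punch meets it, keep the contact under 20 N
- bed: dark steel bed 240 x 116 x 3 mm of the jig, fixed, origin in the middle of its underside, on the table. It carries the aluminium blank strip (168 x 68 mm, 6 to 14 mm thick, a different piece each time), strapped down by two clamps up to 40 mm above the table at the ends along x. The blank is rigid, takes a good dot at 9 to 17 N; over 25 N spoils it
- stand: grey punch stand, block 52 (x) x 178 (y) x 60 mm high, fixed; origin in the middle of its underside. Three 12 mm holes with 2.5 mm chamfers go straight down through it at y = -60, 0 and +60 mm, x = 0, one punch in each; the punches change places from start to start
- punch_fine: yellow-sleeved punch in the stand, 6 mm nose, otherwise as the red one (origin at its point); leave it
- punch_mid: blue-sleeved punch in the stand, 8 mm nose, otherwise as the red one (origin at its point); leave it
- objective: loose microscope objective standing on the table, 29 mm in diameter, 44 mm high, origin under its centre; leave it
- micrometer: loose micrometer head lying on the table, 112 mm long, 20 mm high, origin under its middle; leave it
- post: loose steel post on a 38 mm disc foot, 80 mm high, origin under its centre; leave it
- lens_cell: loose black upright lens cell, 50 mm wide, 52 mm high, origin under its centre; leave it
- driver: loose black screwdriver, 150 mm long, lying on the table; leave it

How it is judged:
By the outcome, as a careful person would: the job done as asked, in the order asked, and still so for the second after the job is handed in, with the robot touching nothing.
It also fails if it takes over 58 s, if anything falls off the work surface, if the arm or the gripper's body presses on something with over 40 N, if the wrist force passes 120 N, or if a joint passes its speed limit or range.

### The arm

A 7-joint arm with a two-finger parallel gripper is mounted at the origin on the work surface. World frame = base frame: x ahead of the robot, y to its left, z up, the work surface at z = 0. Lengths are in m, angles in degrees, forces in N, time in s.
With the tool pointing down it reaches from about 0.425 to 0.875 m from the base axis. Payload 4.7 kg.
Tool frame: the origin (TCP) lies on the centre line of the jaws, within the pads' length; the fingertips stand 11 mm ahead of it and the grasp point (between the pads) lies 8 mm behind it; z points along the fingers, y is the direction in which the jaws open and shut (so a half turn about z gives the same grasp; the last joint's range is limited). The gripper opens to 87 mm and grips with 3 to 60 N. Pads are 19 mm wide; open, the fingers measure 117 mm over their backs; the gripper's body (75 mm by 190 mm) begins 51 mm behind the grasp point.
Start: joints at [-69.15, 18.392, -4.016, 83.108, 1.295, 78.541, -3.26], TCP at [0.223, 0.611, 0.234] pointing down, gripper open.
Joint ranges: [-163.93, 163.93], [-17.29, 119.83], [-79.2, 71.16], [3.27, 140.29], [-89.18, 269.18], [5.43, 117.66], [-154.24, 154.24]. Speed limits (degrees/s): [147.25, 147.25, 180, 180, 180, 180, 180].

### API

Orientations are given as [roll, pitch, yaw] about the fixed x, y, z axes, in that order (R = Rz(yaw) Ry(pitch) Rx(roll)).
In Python, from cell import env gives the robot as it stands.
- The arm moves only by the tool servo_tool, never from a script. Its argument "moves" is text: rows parted by semicolons, each of 7 numbers parted by spaces: the shift along the tool's x, y, z as a fraction of full scale, then the turn, a rotation vector about the tool's x, y, z as a fraction of full scale, then the gripper's target within -1 to 1 (shut at 1, half-way at 0, fully open at -1). A call has 1 to 20 rows; each row shifts and turns the pose as measured when the row begins, along the tool's axes as they then stand; what a row does not reach is not made up. Full scale, the value 1, is 1000 mm for a shift and 0.5 rad for a turn. A row lasts 1/12 s, in which the tool goes at most 41.7 mm and 7.16 degrees, less where a joint would pass 70% of its speed; a pose out of reach is approached as far as the arm can. A call with a number of a shift or a turn outside -1 to 1 is refused whole. A call with a gripper value outside its range is refused whole. The fingers move at their own pace and stop on an object; "squeeze" is the grip in N (left out, the last holds). Time passes only in rows, so rows that do not move let the fingers close. It gives the time, the measured TCP pose, the force and the opening at its end, in the units of the state.
- env.get_obs(): the state, without advancing time (a new reading comes with each control period).
- env.read_camera(name): name is "scene" or "top" or "wrist"; returns a dict with "img" (400x640x3 uint8, red, green, blue), "range_z" (400x640 float32, m along the optical axis (not along the pixel's ray), 0 where there is no reading), "mtx" (3x3 intrinsics, pixels), "T" (4x4, takes a point from camera to world coordinates); the wrist camera has in their place "hand_eye" (4x4, takes a point from camera to tool coordinates, whose origin is the TCP and whose axes are the flange's). Camera axes: x right, y up, looking along -z (the intrinsics and any distortion apply to the point x, -y, -z); pixel columns grow to the right and rows downward; lengths in m; the calibration is good to about 2 mm. A picture is of the moment at which its call begins: read the wrist's pose just before it.
- env.sign_off(): hands the job in, once; it reports no verdict.
The state is a dict: "time_s": time; "qpos": joint angles; "joint_velocities": joint speeds; "effort": joint torques, N m; "tool_pos": TCP position; "tool_rot": TCP orientation; "force": force on the tool from outside, world axes, zero at the start; "wrist_torque": the same for the moment, N m; "grip_width": finger opening in m.
Only numpy, scipy, OpenCV 4.12 (cv2) and the standard library are available. Lean on these libraries where they do the work, as an engineer would, in place of code of your own. Each camera call takes 0.05 s, during which the arm holds its last target.

## Working session

There is one attempt and no reset: what is moved stays moved. The work goes in short steps, Python scripts to look and compute and a tool call to move; the robot and the scene stay as the last step left them, time stands still between calls to the robot, and variables do not carry over. Pictures are saved under pics/ and viewed, and the job is handed in when it is done.

Besides the shell and the picture viewer there is one more tool, called after "Emit:" as name(argument=value, ...), one argument or row to a line, values as JSON. servo_tool: Moves the arm, as the interface text tells. Its arguments: {"type":"object","properties":{"moves":{"type":"string"},"squeeze":{"type":"number"}},"required":["moves"]}

```bash
ls; mkdir -p pics; python3 - <<'E'
from cell import env
import cv2,json
o=env.get_obs(); print(o)
for n in ["scene","top"]:
    c=env.read_camera(n); cv2.imwrite(f"pics/{n}0.png",c["img"][:,:,::-1]); print(n,c["mtx"],c["T"], [k for k in c])
    import numpy as np; np.savez(f"{n}0.npz",**{k:v for k,v in c.items()})
E
```

```text
pics
{'time_s': 0.0, 'qpos': array([-69.15116487,  18.43985334,  -4.01614333,  83.17556539,
         1.29489767,  78.54083685,  -3.26176422]), 'joint_velocities': array([ 0.03948942, -0.01394254, -0.10090992,  0.0654463 , -0.00566579,
       -0.06084238,  0.07136195]), 'effort': array([ 1.76059707e-04, -4.91289246e+01, -4.03486155e-01, -3.12523091e+01,
       -6.36083423e-02,  4.38966625e-02,  1.97577883e-04]), 'tool_pos': array([0.22260516, 0.61011941, 0.23244677]), 'tool_rot': array([-1.79888986e+02,  5.49942675e-03,  1.59959731e+02]), 'force': array([0.24999166, 0.19833446, 0.29491398]), 'wrist_torque': array([0.04767305, 0.03306886, 0.02265224]), 'grip_width': 0.0872267582007647}
scene [[402.80581118   0.         321.36321789]
 [  0.         402.80581118 196.05125403]
 [  0.           0.           1.        ]] [[-0.23877561 -0.82382942  0.51409269  1.02971184]
 [ 0.97102563 -0.2078851   0.11786857  0.14120996]
 [ 0.00976861  0.52734132  0.84959738  0.80670935]
 [ 0.          0.          0.          1.        ]] ['img', 'range_z', 'mtx', 'T']
top [[361.10435136   0.         319.66033843]
 [  0.         361.10435136 201.3867591 ]
 [  0.           0.           1.        ]] [[-0.00319552  0.98140225 -0.19193597  0.39144511]
 [-0.99975472 -0.00734173 -0.02089475  0.02067311]
 [-0.0219153   0.19182213  0.98118499  1.01651685]
 [ 0.          0.          0.          1.        ]] ['img', 'range_z', 'mtx', 'T']
```

View pics/scene0.png

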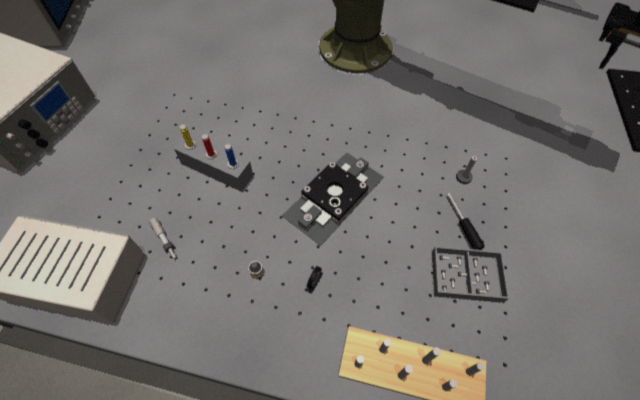

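View pics/top0.png

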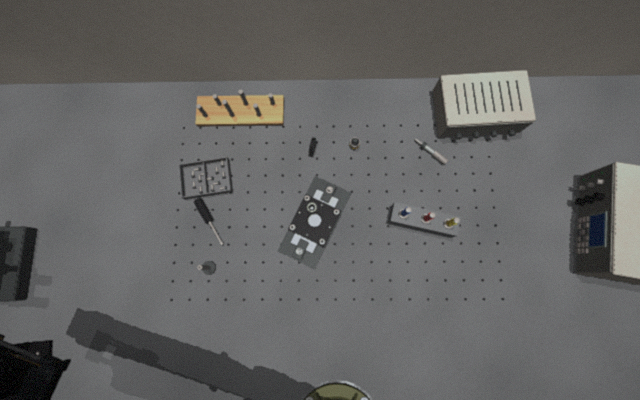

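The scene view shows the stand at about (215,160), with yellow, red and blue punches and red in the middle at (208,146). The plate is at about (335,190). In the top view, red is at (428,217) and the white ring at about (311,208). Next I'll take enlarged crops.

```bash
python3 - <<'E'
import cv2
a=cv2.imread("pics/scene0.png"); b=cv2.imread("pics/top0.png")
import numpy as np
r=lambda im,x,y,w,h,s: cv2.resize(im[y:y+h,x:x+w],None,fx=s,fy=s,interpolation=cv2.INTER_CUBIC)
cv2.imwrite("pics/cropS.png",np.vstack([r(a,170,110,100,75,5)[:, :] ,]))
cv2.imwrite("pics/cropP.png",r(a,280,145,110,100,6))
cv2.imwrite("pics/cropT.png",r(b,270,170,200,105,4))
E
```

```text
(no output)
```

View pics/cropP.png

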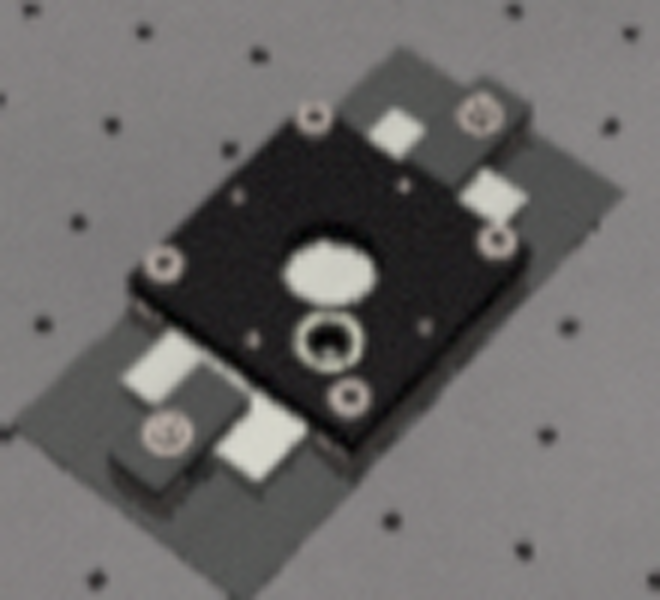

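View pics/cropT.png

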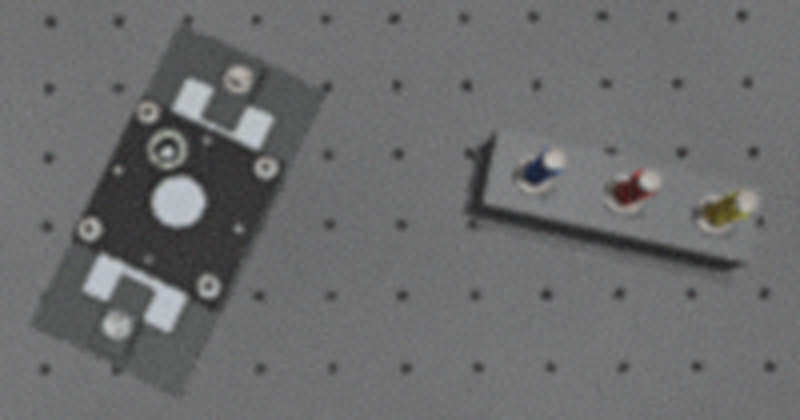

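View pics/cropS.png

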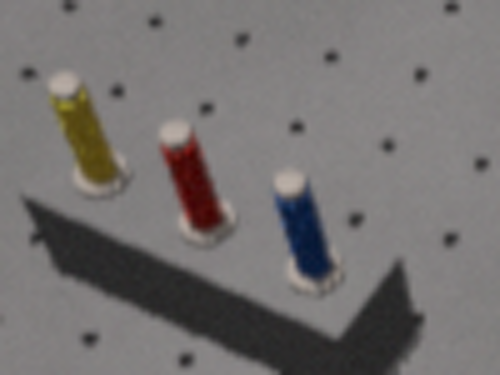

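```bash
cat > h.py <<'E'
import numpy as np
def ray(mtx,T,u,v,z):
    d=np.array([(u-mtx[0,2])/mtx[0,0],-(v-mtx[1,2])/mtx[1,1],-1.0])
    D=T[:3,:3]@d; o=T[:3,3]; return o+D*(z-o[2])/D[2]
E
python3 - <<'E'
import numpy as np
from h import *
S=np.load("scene0.npz");T=np.load("top0.npz")
def cv(p,o,s): return [(p[i]+.5)/s-.5+o[i] for i in (0,1)]
def both(name,z,ps,os,ss,pt):
    a=ray(S["mtx"],S["T"],*cv(ps,os,ss),z); b=ray(T["mtx"],T["T"],*cv(pt,(270,170),4),z)
    print(name,a.round(4),b.round(4)); return a,b
P=(280,145);Q=(170,110)
both("ring",.033,(329,341),P,6,(167,150))
both("open",.033,(330,273),P,6,(179,202))
for n,a,b in [("y",(65,84),(748,202)),("r",(175,133),(651,180)),("b",(290,182),(554,160))]: both(n,.128,a,Q,5,b)
for a,b in [((163,264),(266,167)),((349,397),(148,112)),((497,240),(90,230)),((314,117),(208,287))]: both("scr",.04,a,P,6,b)
for n,C in (("S",S),("T",T)): print({k:C[k].shape for k in C.files})
# depth point clouds
for n,C,u,v in (("S",S,280+329/6,145+360/6),("T",T,270+651/4,170+180/4)):
    print(n,C["range_z"][int(v)-2:int(v)+3,int(u)-2:int(u)+3])
E
```

```text
ring [0.5681 0.0656 0.033 ] [0.5678 0.0646 0.033 ]
open [0.5386 0.0593 0.033 ] [0.5315 0.0563 0.033 ]
y [ 0.518  -0.2939  0.128 ] [ 0.5157 -0.2975  0.128 ]
r [ 0.5323 -0.236   0.128 ] [ 0.5298 -0.2391  0.128 ]
b [ 0.5456 -0.1779  0.128 ] [ 0.5428 -0.1801  0.128 ]
scr [ 0.5545 -0.002   0.04  ] [ 0.5543 -0.0035  0.04  ]
scr [0.5938 0.0787 0.04  ] [0.5933 0.0775 0.04  ]
scr [0.5129 0.1184 0.04  ] [0.5116 0.1167 0.04  ]
scr [0.4736 0.0378 0.04  ] [0.4725 0.0365 0.04  ]
{'img': (400, 640, 3), 'range_z': (400, 640), 'mtx': (3, 3), 'T': (4, 4)}
{'img': (400, 640, 3), 'range_z': (400, 640), 'mtx': (3, 3), 'T': (4, 4)}
S [[0.90249354 0.9144304  0.9178032  0.9198016  0.9131536 ]
 [0.9015016  0.9004348  0.92065334 0.9190506  0.90389556]
 [0.89957523 0.8973789  0.90034795 0.89725643 0.898668  ]
 [0.89682716 0.8957689  0.89665926 0.89780045 0.8980656 ]
 [0.89686686 0.900371   0.8945874  0.89542085 0.89691895]]
T [[0.8942918  0.8938327  0.8948399  0.8936818  0.8955467 ]
 [0.89381415 0.89452064 0.89372176 0.89473283 0.8952471 ]
 [0.8926545  0.89141226 0.89382666 0.8930098  0.89457273]
 [0.89236754 0.8921269  0.8962722  0.89110214 0.8923972 ]
 [0.89440227 0.89156437 0.8941587  0.89410317 0.89677685]]
```

Both cameras agree to 2–3 mm. The hole is at about (0.568, 0.065), the plate yaw is about -26°, and red stands mid-stand at about (0.531, -0.238). Next I'll check the wrist camera geometry.

```bash
cat >> h.py <<'E'
import cv2
from scipy.spatial.transform import Rotation as Ro
def st(env,tgt=None,yaw=None):
    o=env.get_obs(); p=o["tool_pos"]; R=Ro.from_euler("xyz",o["tool_rot"],degrees=True)
    print("t %.2f"%o["time_s"],"pos",p.round(4),"rot",o["tool_rot"].round(2),"F",o["force"].round(2),"M",o["wrist_torque"].round(2),"w %.4f"%o["grip_width"])
    if tgt is not None:
        print("  shift in tool axes",R.inv().apply(np.array(tgt)-p).round(4))
    if yaw is not None:
        Rt=Ro.from_euler("xyz",[180,0,yaw],degrees=True)
        print("  turn (full-scale units)",((R.inv()*Rt).as_rotvec()/0.5).round(4))
    return o
def wrist(env,name):
    o=env.get_obs(); R=Ro.from_euler("xyz",o["tool_rot"],degrees=True).as_matrix()
    c=env.read_camera("wrist"); H=c["hand_eye"]; W=np.eye(4);W[:3,:3]=R;W[:3,3]=o["tool_pos"]
    T=W@H; np.savez(name+".npz",img=c["img"],range_z=c["range_z"],mtx=c["mtx"],T=T,H=H,W=W)
    cv2.imwrite("pics/%s.png"%name,c["img"][:,:,::-1]); return c,T
E
python3 - <<'E'
from cell import env
from h import *
st(env,[.5,.1,.25],76.7); c,T=wrist(env,"w0"); print(c["hand_eye"].round(4),c["mtx"],[k for k in c])
E
```

```text
t 0.10 pos [0.2226 0.6102 0.2326] rot [-1.7990e+02  1.0000e-02  1.5996e+02] F [ 0.01  0.41 -0.63] M [-0.05 -0.01 -0.  ] w 0.0870
  shift in tool axes [-0.4354 -0.3843 -0.0167]
  turn (full-scale units) [-2.6000e-03  2.6000e-03  2.9064e+00]
[[ 1.000e-03  9.617e-01  2.741e-01  7.450e-02]
 [ 1.000e+00 -9.000e-04 -2.000e-04 -2.000e-04]
 [ 0.000e+00  2.741e-01 -9.617e-01 -1.511e-01]
 [ 0.000e+00  0.000e+00  0.000e+00  1.000e+00]] [[288.33942601   0.         320.40224923]
 [  0.         288.33942601 203.03386958]
 [  0.           0.           1.        ]] ['img', 'range_z', 'mtx', 'hand_eye']
```

View pics/w0.png

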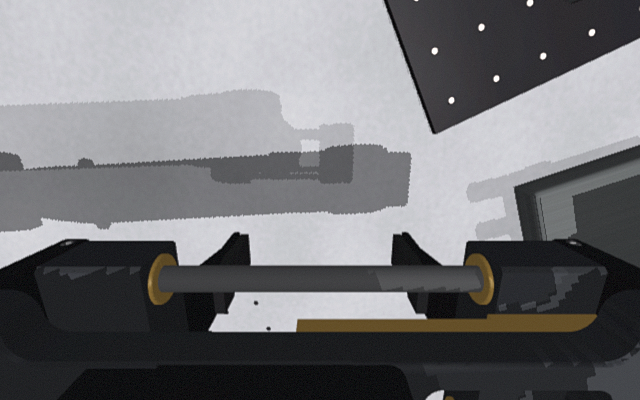

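Emit:
servo_tool(
  moves="0 0 0 0 0 0.25 -1;0 0 0 0 0 0.25 -1;0 0 0 0 0 0.25 -1;0 0 0 0 0 0.25 -1;0 0 0 0 0 0.25 -1;0 0 0 0 0 0.25 -1;0 0 0 0 0 0.25 -1;0 0 0 0 0 0.25 -1;0 0 0 0 0 0.25 -1;0 0 0 0 0 0.25 -1;0 0 0 0 0 0.25 -1;0 0 0 0 0 0.15 -1",
  squeeze=50,
)

```text
time_s: 1.15
tool_pos: [0.2216, 0.6073, 0.2265]
tool_rot: [-179.9, 0.7, 76.2]
force: [0.5, -0.4, 0.4]
grip_width: 0.0868
```

```bash
python3 - <<'E'
from cell import env
from h import *
st(env,[.5545,.007,.20],76.7)
E
```

```text
t 1.15 pos [0.2216 0.6073 0.2265] rot [-179.93    0.69   76.2 ] F [ 0.52 -0.4   0.4 ] M [-0.11  0.08 -0.04] w 0.0868
  shift in tool axes [-0.5032  0.4665  0.032 ]
  turn (full-scale units) [-0.0025  0.0241 -0.0176]
```

Emit:
servo_tool(
  moves="-0.015 0.014 0.001 0 0.012 -0.009 -1;-0.03 0.028 0.001 0 0.012 -0.009 -1;-0.03 0.028 0.001 0 0 0 -1;-0.03 0.028 0.001 0 0 0 -1;-0.03 0.028 0.001 0 0 0 -1;-0.03 0.028 0.001 0 0 0 -1;-0.03 0.028 0.001 0 0 0 -1;-0.03 0.028 0.001 0 0 0 -1;-0.03 0.028 0.001 0 0 0 -1;-0.03 0.028 0.001 0 0 0 -1;-0.03 0.028 0.001 0 0 0 -1;-0.03 0.028 0.001 0 0 0 -1;-0.03 0.028 0.001 0 0 0 -1;-0.03 0.028 0.001 0 0 0 -1;-0.03 0.028 0.001 0 0 0 -1;-0.03 0.028 0.001 0 0 0 -1;-0.02 0.02 0 0 0 0 -1",
)

```text
time_s: 2.57
tool_pos: [0.5505, 0.0246, 0.2025]
tool_rot: [-179.6, -0.1, 77.7]
force: [0.2, 0.2, 0.2]
grip_width: 0.0868
```

```bash
python3 - <<'E'
from cell import env
from h import *
st(env,[.5545,.007,.20],76.7)
E
```

```text
t 2.57 pos [0.5505 0.0246 0.2025] rot [-1.796e+02 -1.300e-01  7.766e+01] F [0.16 0.19 0.15] M [-0.06  0.02 -0.02] w 0.0868
  shift in tool axes [-0.0164  0.0077  0.0024]
  turn (full-scale units) [-0.0139 -0.0045  0.0335]
```

Emit:
servo_tool(
  moves="-0.008 0.004 0 -0.014 -0.005 0.033 -1;0 0 0 0 0 0 -1;0 0 0 0 0 0 -1",
)

```text
time_s: 2.82
tool_pos: [0.5544, 0.0068, 0.2019]
tool_rot: [179.9, 0.3, 75.9]
force: [0.6, 1.3, 0.7]
grip_width: 0.0872
```

```bash
python3 - <<'E'
from cell import env
from h import *
st(env,[.5545,.007,.20],76.7); wrist(env,"w1")
E
```

```text
t 2.82 pos [0.5544 0.0068 0.2019] rot [179.9    0.28  75.91] F [0.58 1.26 0.66] M [-0.1   0.03 -0.  ] w 0.0872
  shift in tool axes [0.0002 0.0001 0.0019]
  turn (full-scale units) [ 0.0034  0.0097 -0.0274]
```

View pics/w1.png

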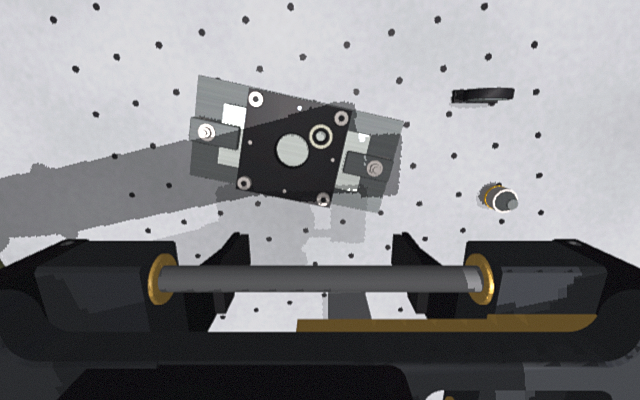

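```bash
python3 - <<'E'
import cv2
a=cv2.imread("pics/w1.png")
cv2.imwrite("pics/w1c.png",cv2.resize(a[80:215,225:365],None,fx=5,fy=5,interpolation=cv2.INTER_CUBIC)[:600])
E
```

```text
(no output)
```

View pics/w1c.png

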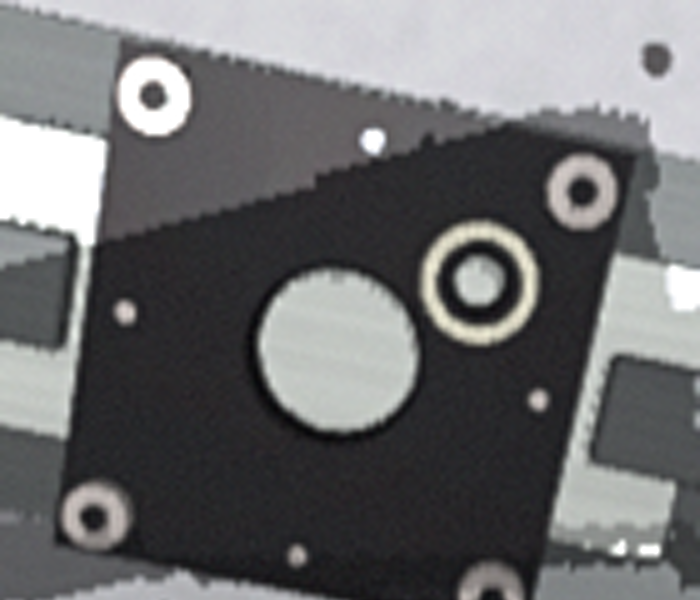

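In the crop the ring centre is at (480,284), which is wrist pixel (320.6,136.4). The screws are at (154,96), (582,191), (96,516) and (491,592).

```bash
python3 - <<'E'
from h import *
w=np.load("w1.npz")
f=lambda p,z: ray(w["mtx"],w["T"],(p[0]+.5)/5-.5+225,(p[1]+.5)/5-.5+80,z)
print("ring",f((480,284),.033),"open",f((338,350),.033))
s=np.array([f(p,.04) for p in [(154,96),(582,191),(96,516),(491,592)]]);print(s.round(4),s.mean(0))
for a,b in((0,1),(2,3),(0,2),(1,3)): d=s[b]-s[a];print(np.linalg.norm(d),np.degrees(np.arctan2(d[1],d[0])))
c=s.mean(0)[:2]
for yaw in(-25,-26,-27):
  r=np.radians(yaw);print(c+np.array([[np.cos(r),-np.sin(r)],[np.sin(r),np.cos(r)]])@[.028,.022])
r=np.radians(76.7);print("depth at plate",w["range_z"][180:185,330])
E
```

```text
ring [0.56942355 0.06267769 0.033     ] open [0.53583024 0.05653178 0.033     ]
[[ 0.514   0.1156  0.04  ]
 [ 0.5947  0.0762  0.04  ]
 [ 0.475   0.0351  0.04  ]
 [ 0.5555 -0.0031  0.04  ]] [0.53478338 0.05595167 0.04      ]
0.0897599792235472 -25.995924271836845
0.08915822501374539 -25.312792217052383
0.08946958867379683 -115.86304522099026
0.08840725593439006 -116.25554686005941
[0.5694576  0.06405713]
[0.56959378 0.06345075]
[0.56971936 0.06284208]
depth at plate [0.32424784 0.32495654 0.32730317 0.32511342 0.3257566 ]
```

```bash
python3 - <<'E'
from cell import env
from h import *
st(env,[.5175,-.296,.23],76.7)
E
```

```text
t 2.87 pos [0.5541 0.0073 0.2018] rot [179.92   0.28  75.97] F [-0.55 -0.03 -0.64] M [-0.06  0.03  0.05] w 0.0871
  shift in tool axes [-0.3033  0.038  -0.0266]
  turn (full-scale units) [ 0.0028  0.0097 -0.0253]
```

Emit:
servo_tool(
  moves="-0.02 0.003 -0.004 0.003 0.01 -0.025 -1;-0.04 0.005 -0.005 0 0 0 -1;-0.04 0.005 -0.005 0 0 0 -1;-0.04 0.005 -0.005 0 0 0 -1;-0.04 0.005 -0.005 0 0 0 -1;-0.04 0.005 -0.005 0 0 0 -1;-0.04 0.005 -0.002 0 0 0 -1;-0.03 0.004 0 0 0 0 -1;0 0 0 0 0 0 -1;0 0 0 0 0 0 -1",
)

```text
time_s: 3.7
tool_pos: [0.5303, -0.2649, 0.2304]
tool_rot: [-179.8, -0.9, 79.5]
force: [-0.4, -0.6, -0.1]
grip_width: 0.087
```

```bash
python3 - <<'E'
from cell import env
from h import *
st(env,[.5175,-.296,.23],76.7); c,T=wrist(env,"w2")
a=cv2.imread("pics/w2.png"); cv2.imwrite("pics/w2c.png",cv2.resize(a[70:220,220:420],None,fx=4,fy=4,interpolation=cv2.INTER_CUBIC))
E
```

```text
t 3.70 pos [ 0.5303 -0.2649  0.2304] rot [-179.75   -0.89   79.55] F [-0.41 -0.61 -0.06] M [-0.04  0.04  0.  ] w 0.0870
  shift in tool axes [-0.0329 -0.0069 -0.0001]
  turn (full-scale units) [-0.0094 -0.0308  0.0995]
```

View pics/w2.png

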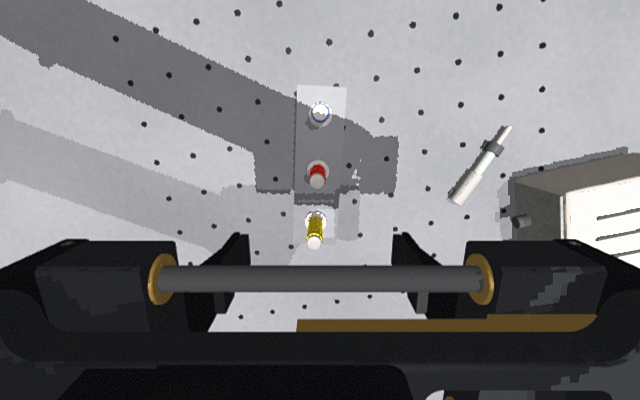

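View pics/w2c.png

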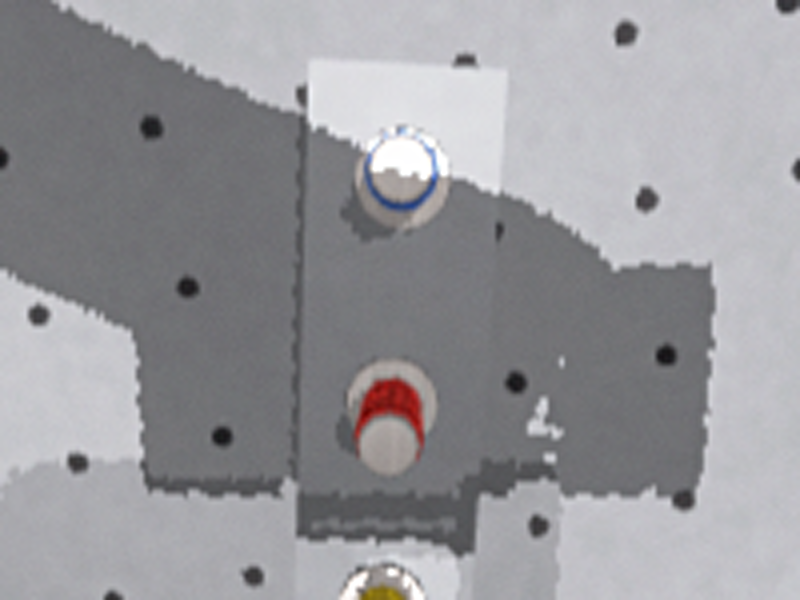

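The wrist crop shows the red cap centre at (388,444), its collar centre near (392,404), and the blue cap at (401,172).

```bash
python3 - <<'E'
from cell import env
from h import *
w=np.load("w2.npz")
f=lambda p,z: ray(w["mtx"],w["T"],(p[0]+.5)/4-.5+220,(p[1]+.5)/4-.5+70,z)
print("red cap",f((388,444),.128),"collar",f((392,404),.064),"blue cap",f((401,172),.128))
print("yellow",ray(w["mtx"],w["T"],314,243,.128))
st(env)
E
```

```text
red cap [ 0.53160838 -0.239823    0.128     ] collar [ 0.53144267 -0.24053846  0.064     ] blue cap [ 0.54498981 -0.1831466   0.128     ]
yellow [ 0.51811356 -0.29845006  0.128     ]
t 3.75 pos [ 0.5301 -0.265   0.2303] rot [-179.75   -0.85   79.58] F [-0.64 -0.92 -0.11] M [-0.17  0.06 -0.03] w 0.0868
```

```bash
python3 - <<'E'
from cell import env
from h import *
st(env,[.5313,-.239,.165],76.8)
E
```

```text
t 3.75 pos [ 0.5301 -0.265   0.2303] rot [-179.75   -0.85   79.58] F [-0.64 -0.92 -0.11] M [-0.17  0.06 -0.03] w 0.0868
  shift in tool axes [ 0.0248 -0.0032  0.0657]
  turn (full-scale units) [-0.0094 -0.0296  0.097 ]
```

Emit:
servo_tool(
  moves="0.012 -0.002 0.02 -0.01 -0.03 0.05 -1;0.012 -0.001 0.02 0 0 0.04 -1;0 0 0.01 0 0 0 -1;0 0 0.01 0 0 0 -1;0 0 0 0 0 0 -1;0 0 0 0 0 0 -1",
)

```text
time_s: 4.25
tool_pos: [0.5358, -0.2273, 0.1684]
tool_rot: [179.9, -0.4, 78.0]
force: [-0.7, 0.6, 0.8]
grip_width: 0.0871
```

```bash
python3 - <<'E'
from cell import env
from h import *
st(env,[.5313,-.239,.165],76.8)
E
```

```text
t 4.25 pos [ 0.5358 -0.2273  0.1684] rot [179.9   -0.35  78.01] F [-0.74  0.57  0.83] M [-0.14  0.02 -0.  ] w 0.0871
  shift in tool axes [-0.0124 -0.0019  0.0033]
  turn (full-scale units) [ 0.0033 -0.0123  0.0421]
```

Emit:
servo_tool(
  moves="-0.004 -0.001 0 0.003 -0.012 0.02 -1;-0.003 0 0 0 0 0.01 -1;-0.002 0 0 0 0 0 -1;0 0 0 0 0 0 -1;0 0 0 0 0 0 -1",
)

```text
time_s: 4.67
tool_pos: [0.5338, -0.2389, 0.1712]
tool_rot: [179.8, 0.1, 77.0]
force: [-0.3, -0.6, -0.2]
grip_width: 0.087
```

```bash
python3 - <<'E'
from cell import env
from h import *
st(env,[.5313,-.239,.165],76.8)
E
```

```text
t 4.67 pos [ 0.5338 -0.2389  0.1712] rot [1.7977e+02 9.0000e-02 7.7010e+01] F [-0.28 -0.55 -0.17] M [-0.11  0.07  0.07] w 0.0870
  shift in tool axes [-0.0006 -0.0024  0.0062]
  turn (full-scale units) [0.0082 0.0032 0.0073]
```

Emit:
servo_tool(
  moves="0 -0.001 0.006 0.004 0.002 0.005 -1;0 -0.001 0.01 0.002 0 0 -1;0 0 0.012 0 0 0 -1;0 0 0.012 0 0 0 -1;0 0 0.01 0 0 0 -1;0 0 0.006 0 0 0 -1;0 0 0.003 0 0 0 -1;0 0 0 0 0 0 -1;0 0 0 0 0 0 -1",
)

```text
time_s: 5.42
tool_pos: [0.53, -0.2388, 0.104]
tool_rot: [-179.8, 0.0, 76.8]
force: [0.8, 0.4, -0.2]
grip_width: 0.087
```

```bash
python3 - <<'E'
from cell import env
from h import *
st(env,[.5313,-.239,.086],76.8)
E
```

```text
t 5.42 pos [ 0.53   -0.2388  0.104 ] rot [-1.7985e+02  5.0000e-02  7.6760e+01] F [ 0.83  0.41 -0.25] M [-0.09  0.05  0.05] w 0.0870
  shift in tool axes [0.0001 0.0013 0.018 ]
  turn (full-scale units) [-0.0054  0.0017 -0.0013]
```

Emit:
servo_tool(
  moves="0 0.001 0.004 -0.004 0.001 0 -1;0 0 0.005 0 0 0 -1;0 0 0.004 0 0 0 -1;0 0 0.002 0 0 0 -1;0 0 0 0 0 0 -1;0 0 0 0 0 0 -1",
)

```text
time_s: 5.92
tool_pos: [0.5324, -0.2393, 0.0888]
tool_rot: [179.9, 0.0, 76.8]
force: [0.7, 0.2, 0.5]
grip_width: 0.0872
```

```bash
python3 - <<'E'
from cell import env
from h import *
st(env,[.5313,-.239,.086],76.8); c=env.read_camera("scene"); cv2.imwrite("pics/s1.png",cv2.resize(c["img"][60:200,140:300,::-1],None,fx=4,fy=4,interpolation=cv2.INTER_CUBIC))
E
```

```text
t 5.92 pos [ 0.5324 -0.2393  0.0888] rot [1.7986e+02 1.0000e-02 7.6790e+01] F [0.65 0.19 0.52] M [-0.12  0.1   0.04] w 0.0872
  shift in tool axes [ 0.0001 -0.0012  0.0028]
  turn (full-scale units) [ 0.005   0.0004 -0.0005]
```

View pics/s1.png

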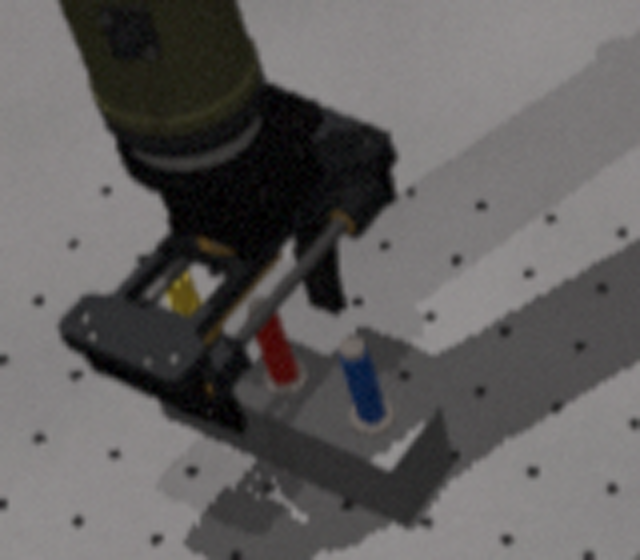

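Emit:
servo_tool(
  moves="0 -0.001 0.002 0.004 0 0 0.5;0 0 0 0 0 0 0.5;0 0 0 0 0 0 0.5;0 0 0 0 0 0 0.5;0 0 0 0 0 0 0.5;0 0 0 0 0 0 0.5;0 0 0 0 0 0 0.5;0 0 0 0 0 0 0.5",
  squeeze=4,
)

```text
time_s: 6.63
tool_pos: [0.5319, -0.2393, 0.0875]
tool_rot: [179.9, 0.0, 76.8]
force: [0.3, -0.0, -1.0]
grip_width: 0.0422
```

```bash
python3 - <<'E'
from cell import env
from h import *
st(env,[.5313,-.239,.086],76.8)
E
```

```text
t 6.63 pos [ 0.5319 -0.2393  0.0875] rot [179.89   0.    76.79] F [ 0.3  -0.03 -0.97] M [-0.13  0.1   0.02] w 0.0422
  shift in tool axes [ 0.0001 -0.0006  0.0015]
  turn (full-scale units) [ 0.0037  0.0001 -0.0004]
```

Emit:
servo_tool(
  moves="0 0 0.001 0.003 0 0 1;0 0 0 0 0 0 1;0 0 0 0 0 0 1;0 0 0 0 0 0 1;0 0 0 0 0 0 1;0 0 0 0 0 0 1;0 0 0 0 0 0 1",
  squeeze=4,
)

```text
time_s: 7.22
tool_pos: [0.5318, -0.2392, 0.0864]
tool_rot: [-180.0, -0.0, 76.8]
force: [0.2, -0.6, -0.8]
grip_width: 0.0159
```

```bash
python3 - <<'E'
from cell import env
from h import *
st(env,[.5313,-.239,.086],76.8)
E
```

```text
t 7.22 pos [ 0.5318 -0.2392  0.0864] rot [-180.     -0.     76.79] F [ 0.18 -0.59 -0.79] M [-0.1   0.05  0.04] w 0.0159
  shift in tool axes [ 0.0001 -0.0006  0.0004]
  turn (full-scale units) [-0.0001 -0.0001 -0.0003]
```

Emit:
servo_tool(
  moves="0 0 0 0 0 0 1;0 0 0 0 0 0 1;0 0 0 0 0 0 1;0 0 0 0 0 0 1",
  squeeze=55,
)

```text
time_s: 7.55
tool_pos: [0.5319, -0.2393, 0.0864]
tool_rot: [180.0, 0.0, 76.8]
force: [0.2, 0.2, 0.5]
grip_width: 0.0149
```

```bash
python3 - <<'E'
from cell import env
from h import *
st(env,[.5313,-.239,.086],76.8)
E
```

```text
t 7.55 pos [ 0.5319 -0.2393  0.0864] rot [179.99   0.    76.79] F [0.19 0.15 0.49] M [-0.13  0.03 -0.04] w 0.0149
  shift in tool axes [ 0.0001 -0.0006  0.0004]
  turn (full-scale units) [ 0.0003  0.0001 -0.0003]
```

Emit:
servo_tool(
  moves="0 0 -0.003 0 0 0 1;0 0 -0.006 0 0 0 1;0 0 -0.008 0 0 0 1;0 0 -0.01 0 0 0 1;0 0 -0.01 0 0 0 1;0 0 -0.01 0 0 0 1",
)

```text
time_s: 8.05
tool_pos: [0.5305, -0.2388, 0.1353]
tool_rot: [-179.8, 0.0, 76.8]
force: [0.8, -0.1, -2.1]
grip_width: 0.0152
```

```bash
python3 - <<'E'
from cell import env
from h import *
st(env,[.5319,-.2393,.23],76.8)
E
```

```text
t 8.05 pos [ 0.5305 -0.2388  0.1353] rot [-1.7979e+02  3.0000e-02  7.6770e+01] F [ 0.77 -0.14 -2.13] M [-0.07  0.03  0.01] w 0.0152
  shift in tool axes [-0.0003  0.0011 -0.0947]
  turn (full-scale units) [-0.0074  0.001  -0.0011]
```

Emit:
servo_tool(
  moves="0 0.001 -0.012 -0.005 0 0 1;0 0 -0.016 0 0 0 1;0 0 -0.016 0 0 0 1;0 0 -0.012 0 0 0 1;0 0 -0.006 0 0 0 1;0 0 -0.002 0 0 0 1;0 0 0 0 0 0 1;0 0 0 0 0 0 1",
)

```text
time_s: 8.72
tool_pos: [0.5326, -0.24, 0.2109]
tool_rot: [179.7, -0.1, 76.7]
force: [-0.0, -0.3, -0.9]
grip_width: 0.0148
```

```bash
python3 - <<'E'
from cell import env
from h import *
st(env,[.5690,.064,.22],76.8); wrist(env,"w3")
E
```

```text
t 8.72 pos [ 0.5326 -0.24    0.2109] rot [ 1.7965e+02 -6.0000e-02  7.6730e+01] F [-0.01 -0.3  -0.93] M [-0.1   0.06  0.04] w 0.0148
  shift in tool axes [ 0.3043 -0.0343 -0.009 ]
  turn (full-scale units) [ 0.0121 -0.0021 -0.0025]
```

View pics/w3.png

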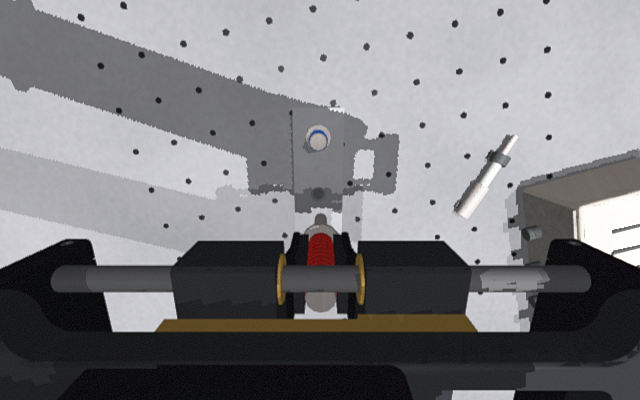

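The punch is held. Its nose shows at about (320,217) and the empty stand hole at (318,193). I'll calibrate the tip in the wrist view and also measure the empty stand hole, which gives the wrist camera's bias.

```bash
python3 - <<'E'
from h import *
w=np.load("w3.npz"); H=w["H"];K=w["mtx"]
def proj(p):
    c=np.linalg.inv(H)@np.r_[p,1]; return K[0,2]+K[0,0]*c[0]/-c[2], K[1,2]-K[1,1]*c[1]/-c[2]
print("tip pred",proj([0,0,.0764]),"5mm up r",proj([0.005,0,.0714]),proj([.004,0,.0764]))
print("stand hole by wrist",ray(K,w["T"],318,193,.060))
a=cv2.imread("pics/w3.png"); cv2.imwrite("pics/w3c.png",cv2.resize(a[175:245,275:365],None,fx=8,fy=8,interpolation=cv2.INTER_CUBIC))
E
```

```text
tip pred (np.float64(319.62210994375107), np.float64(214.67275294528878)) 5mm up r (np.float64(319.60186064502176), np.float64(210.7354062952661)) (np.float64(319.623173639978), np.float64(210.07153438308833))
stand hole by wrist [ 0.53154367 -0.23960477  0.06      ]
```

View pics/w3c.png

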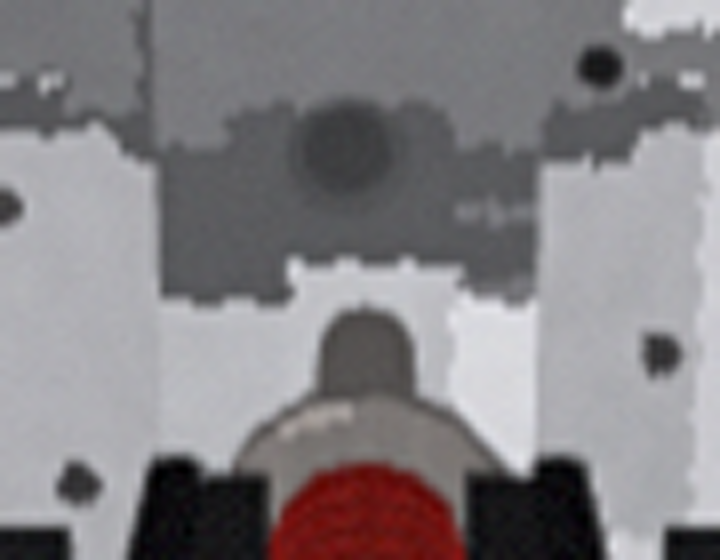

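Emit:
servo_tool(
  moves="0 0 -0.01 0.012 -0.002 0 1;0 0 -0.012 0 0 0 1;0.005 0 -0.008 0 0 0 1;0.015 -0.002 -0.002 0 0 0 1;0.025 -0.003 0 0 0 0 1;0.03 -0.004 0 0 0 0 1;0.03 -0.004 0 0 0 0 1;0.03 -0.004 0 0 0 0 1;0.03 -0.004 0 0 0 0 1;0.03 -0.004 0 0 0 0 1;0.02 -0.002 0 0 0 0 1;0.01 0 0 0 0 0 1;0 0 0 0 0 0 1;0 0 0 0 0 0 1;0 0 0 0 0 0 1",
)

```text
time_s: 10.02
tool_pos: [0.5569, -0.0048, 0.2427]
tool_rot: [-179.7, 0.2, 76.4]
force: [0.4, 0.3, -1.6]
grip_width: 0.0148
```

```bash
python3 - <<'E'
from cell import env
from h import *
st(env,[.5697,.0632,.15],76.8)
E
```

```text
t 10.02 pos [ 0.5569 -0.0048  0.2427] rot [-1.7968e+02  1.6000e-01  7.6380e+01] F [ 0.37  0.26 -1.58] M [-0.08  0.09  0.05] w 0.0148
  shift in tool axes [ 0.0694 -0.0031  0.0926]
  turn (full-scale units) [-0.0112  0.0054 -0.0145]
```

Emit:
servo_tool(
  moves="0.008 0 0.006 -0.01 0.005 -0.012 1;0.012 0 0.01 0 0 0 1;0.014 -0.001 0.014 0 0 0 1;0.012 -0.001 0.014 0 0 0 1;0.008 0 0.014 0 0 0 1;0.004 0 0.01 0 0 0 1;0 0 0.006 0 0 0 1;0 0 0.002 0 0 0 1;0 0 0 0 0 0 1;0 0 0 0 0 0 1",
)

```text
time_s: 10.85
tool_pos: [0.569, 0.0463, 0.159]
tool_rot: [-180.0, 0.2, 75.8]
force: [0.6, -0.6, -1.7]
grip_width: 0.0149
```

```bash
python3 - <<'E'
from cell import env
from h import *
st(env,[.5697,.0632,.135],76.8)
E
```

```text
t 10.85 pos [0.569  0.0463 0.159 ] rot [-1.800e+02  1.600e-01  7.577e+01] F [ 0.64 -0.65 -1.68] M [-0.06  0.06 -0.01] w 0.0149
  shift in tool axes [ 0.0167 -0.0035  0.024 ]
  turn (full-scale units) [-0.0001  0.0057 -0.036 ]
```

Emit:
servo_tool(
  moves="0.004 -0.001 0.004 0 0.005 -0.02 1;0.004 -0.001 0.004 0 0 -0.01 1;0.004 0 0.004 0 0 0 1;0.002 0 0.003 0 0 0 1;0.001 0 0.001 0 0 0 1;0 0 0 0 0 0 1;0 0 0 0 0 0 1",
)

```text
time_s: 11.43
tool_pos: [0.5725, 0.0618, 0.144]
tool_rot: [179.8, -0.1, 76.6]
force: [0.4, 0.0, -1.4]
grip_width: 0.015
```

```bash
python3 - <<'E'
from cell import env
from h import *
st(env,[.5697,.0632,.135],76.8); wrist(env,"w4")
a=cv2.imread("pics/w4.png"); cv2.imwrite("pics/w4c.png",cv2.resize(a[165:245,270:370],None,fx=7,fy=7,interpolation=cv2.INTER_CUBIC))
E
```

```text
t 11.43 pos [0.5725 0.0618 0.144 ] rot [ 1.7977e+02 -1.4000e-01  7.6600e+01] F [ 0.36  0.04 -1.42] M [-0.14  0.04  0.04] w 0.0150
  shift in tool axes [ 0.0007 -0.0031  0.0089]
  turn (full-scale units) [ 0.0081 -0.0048 -0.007 ]
```

View pics/w4c.png

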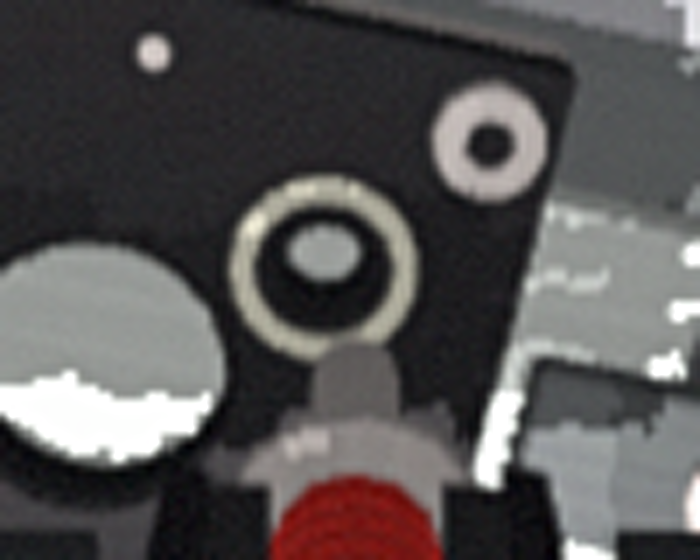

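```bash
python3 - <<'E'
from h import *
w=np.load("w4.npz")
f=lambda p,z: ray(w["mtx"],w["T"],(p[0]+.5)/7-.5+270,(p[1]+.5)/7-.5+165,z)
h=f((324,268),.033); print(h, "in tool",(np.linalg.inv(w["W"])@np.r_[h,1]).round(4))
H=w["H"];K=w["mtx"]
def proj(p):
    c=np.linalg.inv(H)@np.r_[p,1]; return K[0,2]+K[0,0]*c[0]/-c[2], K[1,2]-K[1,1]*c[1]/-c[2]
for x in (-.002,-.001,0,.001,.002): print(x,"flat",proj([x+.0015,0,.0764]),"shoulder",proj([x+.005,0,.0714]))
w=np.load("w3.npz")
f=lambda p,z: ray(w["mtx"],w["T"],(p[0]+.5)/8-.5+275,(p[1]+.5)/8-.5+175,z)
h=f((346,150),.060); print("stand",h, "in tool",(np.linalg.inv(w["W"])@np.r_[h,1]).round(4))
E
```

```text
[0.56948595 0.06313545 0.033     ] in tool [ 3.000e-04 -3.700e-03  1.109e-01  1.000e+00]
-0.002 flat (np.float64(319.621492831279), np.float64(215.24438754804135)) shoulder (np.float64(319.6008558245537), np.float64(213.08938637439854))
-0.001 flat (np.float64(319.6217556367639), np.float64(214.09937841668577)) shoulder (np.float64(319.601100825983), np.float64(211.91353916315165))
0 flat (np.float64(319.62201904691256), np.float64(212.95173484430097)) shoulder (np.float64(319.60134640506146), np.float64(210.73491961185584))
0.001 flat (np.float64(319.6222830638142), np.float64(211.80144772841874)) shoulder (np.float64(319.6015925638345), np.float64(209.55351790426042))
0.002 flat (np.float64(319.6225476895678), np.float64(210.64850792458824)) shoulder (np.float64(319.6018393043572), np.float64(208.36932417771692))
stand [ 0.53126674 -0.23989593  0.06      ] in tool [-3.000e-04 -2.200e-03  1.509e-01  1.000e+00]
```

```bash
python3 - <<'E'
from h import *
w=np.load("w4.npz")
H=w["H"];K=w["mtx"]
def proj(p):
    c=np.linalg.inv(H)@np.r_[p,1]; return np.round([K[0,2]+K[0,0]*c[0]/-c[2], K[1,2]-K[1,1]*c[1]/-c[2]],2)
for x in (-.003,-.002,-.001,0): print(x,"collar",proj([x+.013,0,.0264]),proj([x+.013,0,.0224]),"sleeve bottom front",proj([x+.008,0,.0224]),"shoulder",proj([x+.005,0,.0714]),"nose root",proj([x+.005,0,.0264]),"capback",proj([x-.008,0,-.0416]))
a=cv2.imread("pics/w4.png"); cv2.imwrite("pics/w4d.png",cv2.resize(a[200:325,280:360],None,fx=4.8,fy=4.8,interpolation=cv2.INTER_CUBIC))
E
```

```text
-0.003 collar [319.36 224.12] [319.33 226.28] sleeve bottom front [319.33 233.56] shoulder [319.6  214.26] nose root [319.36 235.51] capback [318.69 320.85]
-0.002 collar [319.36 222.68] [319.33 224.81] sleeve bottom front [319.33 232.11] shoulder [319.6  213.09] nose root [319.36 234.1 ] capback [318.69 318.95]
-0.001 collar [319.36 221.24] [319.33 223.34] sleeve bottom front [319.33 230.66] shoulder [319.6  211.91] nose root [319.36 232.69] capback [318.69 317.04]
0 collar [319.36 219.78] [319.33 221.86] sleeve bottom front [319.33 229.2 ] shoulder [319.6  210.73] nose root [319.36 231.27] capback [318.69 315.12]
```

View pics/w4d.png

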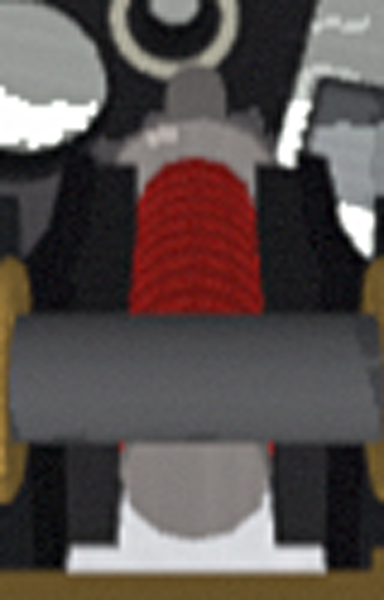

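Emit:
servo_tool(
  moves="0.001 -0.002 0.004 0.008 -0.005 -0.005 1;0.001 -0.002 0.006 0 0 0 1;0 0 0.006 0 0 0 1;0 0 0.004 0 0 0 1;0 0 0.002 0 0 0 1;0 0 0 0 0 0 1;0 0 0 0 0 0 1",
)

```text
time_s: 12.07
tool_pos: [0.5684, 0.0645, 0.1193]
tool_rot: [-180.0, 0.0, 76.7]
force: [0.0, -0.3, -1.0]
grip_width: 0.0151
```

```bash
python3 - <<'E'
from cell import env
from h import *
st(env,[.5690,.065,.114],76.8)
E
```

```text
t 12.07 pos [0.5684 0.0645 0.1193] rot [-1.7995e+02  4.0000e-02  7.6730e+01] F [ 0.05 -0.32 -0.98] M [-0.04  0.07 -0.01] w 0.0151
  shift in tool axes [0.0006 0.0005 0.0053]
  turn (full-scale units) [-0.0017  0.0015 -0.0025]
```

Emit:
servo_tool(
  moves="0 0 0.002 -0.002 0.001 0 1;0 0 0.002 0 0 0 1;0 0 0 0 0 0 1;0 0 0 0 0 0 1",
)

```text
time_s: 12.4
tool_pos: [0.5688, 0.0643, 0.1153]
tool_rot: [179.9, -0.0, 76.7]
force: [-0.5, 0.5, -1.0]
grip_width: 0.0148
```

```bash
python3 - <<'E'
from cell import env
from h import *
st(env,[.5690,.065,.114],76.8); wrist(env,"w5")
a=cv2.imread("pics/w5.png"); cv2.imwrite("pics/w5c.png",cv2.resize(a[180:240,280:360],None,fx=9,fy=9,interpolation=cv2.INTER_CUBIC))
c=env.read_camera("scene"); i=c["img"][:,:,::-1]; cv2.imwrite("pics/s5.png",cv2.resize(i[140:220,290:390],None,fx=7,fy=7,interpolation=cv2.INTER_CUBIC))
E
```

```text
t 12.40 pos [0.5688 0.0643 0.1153] rot [179.94  -0.    76.71] F [-0.54  0.49 -1.03] M [-0.08  0.07  0.01] w 0.0148
  shift in tool axes [0.0007 0.0001 0.0013]
  turn (full-scale units) [ 0.002  -0.     -0.0033]
```

View pics/w5c.png

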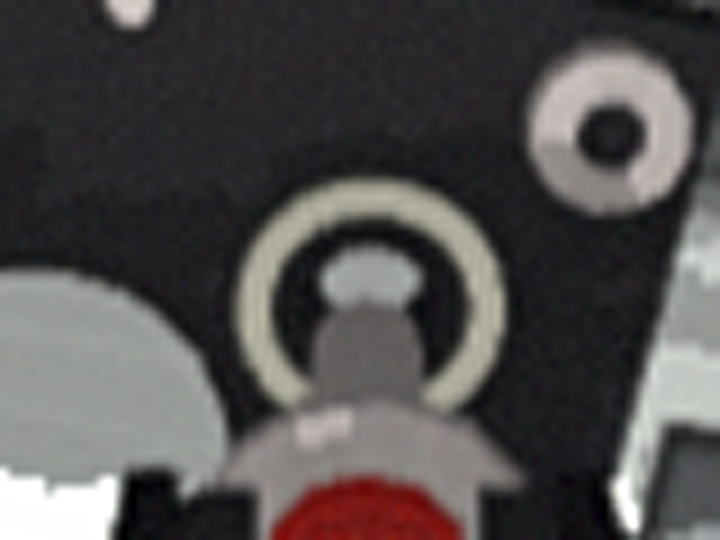

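View pics/s5.png

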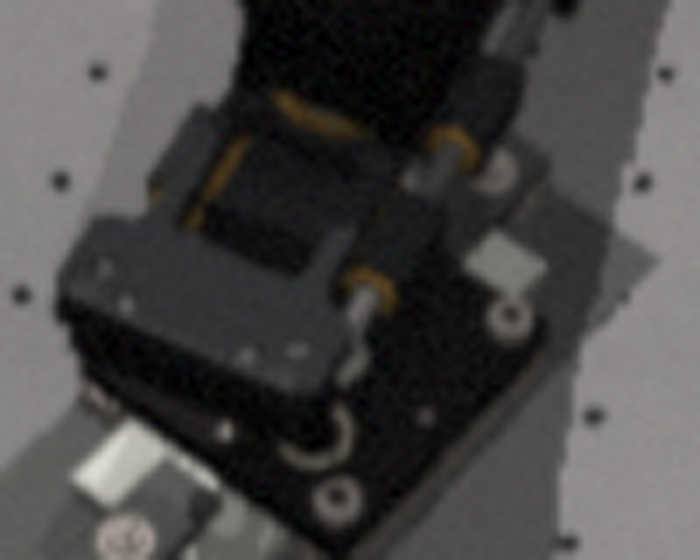

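```bash
python3 - <<'E'
from h import *
w=np.load("w5.npz"); H=w["H"];K=w["mtx"]
def bp(p,z):
    u=(p[0]+.5)/9-.5+280; v=(p[1]+.5)/9-.5+180
    return ray(K,H,u,v,z)
def ell(p,z,r): # project circle, crop pix bbox
    t=np.linspace(0,6.283,200); q=[]
    for a in t:
        c=np.linalg.inv(H)@np.r_[p[0]+r*np.cos(a),p[1]+r*np.sin(a),z,1]
        q.append([K[0,2]+K[0,0]*c[0]/-c[2], K[1,2]-K[1,1]*c[1]/-c[2]])
    q=(np.array(q)-[280,180]+.5)*9-.5; return q.min(0).round(1),q.max(0).round(1)
zh=w["W"][2,3]-.033
# hole fit: find centre s.t. bbox x mid 372, top 178
for x in (0,.0005,.001,.0015,.002): print("hole x",x,ell([x,0.0005],zh,.0125),"inner9",ell([x,.0005],zh,.009))
for x in (-.004,-.003,-.002,-.001,0): print("tip x",x,ell([x,0.0005],.0714,.005), ell([x,.0005],.0764,.0015),"collar",ell([x,.0005],.0264,.013),"slv",ell([x,.0005],.0224,.008))
E
```

```text
hole x 0 (array([233.7, 168.7]), array([498.5, 420.9])) inner9 (array([270.8, 204.8]), array([461.4, 386.5]))
hole x 0.0005 (array([233.6, 163.5]), array([498.6, 416. ])) inner9 (array([270.7, 199.7]), array([461.5, 381.5]))
hole x 0.001 (array([233.5, 158.3]), array([498.7, 411.1])) inner9 (array([270.7, 194.5]), array([461.6, 376.6]))
hole x 0.0015 (array([233.5, 153.1]), array([498.8, 406.2])) inner9 (array([270.6, 189.4]), array([461.6, 371.6]))
hole x 0.002 (array([233.4, 147.8]), array([498.9, 401.3])) inner9 (array([270.6, 184.2]), array([461.7, 366.6]))
tip x -0.004 (array([310.8, 322.9]), array([421. , 426.9])) (array([349.8, 341.7]), array([382.2, 372.4])) collar (array([189.6, 414. ]), array([540.4, 737.7])) slv (array([254.7, 499. ]), array([475. , 701.7]))
tip x -0.003 (array([310.8, 312.3]), array([421. , 416.6])) (array([349.8, 331.5]), array([382.2, 362.2])) collar (array([189.3, 401.1]), array([540.6, 725.7])) slv (array([254.6, 486. ]), array([475.2, 689.3]))
tip x -0.002 (array([310.7, 301.8]), array([421.1, 406.3])) (array([349.8, 321.2]), array([382.2, 352. ])) collar (array([189.1, 388.1]), array([540.9, 713.7])) slv (array([254.4, 473. ]), array([475.3, 676.9]))
tip x -0.001 (array([310.7, 291.2]), array([421.2, 395.9])) (array([349.8, 310.9]), array([382.2, 341.7])) collar (array([188.8, 375.1]), array([541.2, 701.6])) slv (array([254.3, 459.9]), array([475.5, 664.4]))
tip x 0 (array([310.6, 280.6]), array([421.2, 385.6])) (array([349.7, 300.6]), array([382.3, 331.5])) collar (array([188.6, 362. ]), array([541.4, 689.5])) slv (array([254.1, 446.8]), array([475.7, 651.9]))
```

Emit:
servo_tool(
  moves="0.001 0.0003 0.001 0.002 0 0 1;0 0 0.001 0 0 0 1;0 0 0.001 0 0 0 1;0 0 0 0 0 0 1;0 0 0 0 0 0 1",
)

```text
time_s: 12.92
tool_pos: [0.5697, 0.0655, 0.1124]
tool_rot: [180.0, -0.0, 76.7]
force: [-0.1, -0.5, -2.0]
grip_width: 0.0148
```

```bash
python3 - <<'E'
from cell import env
from h import *
st(env,[.5693,.0651,.107],76.8)
E
```

```text
t 12.92 pos [0.5697 0.0655 0.1124] rot [ 1.7997e+02 -3.0000e-02  7.6720e+01] F [-0.11 -0.47 -1.96] M [-0.05  0.05 -0.  ] w 0.0148
  shift in tool axes [-0.0005 -0.0003  0.0054]
  turn (full-scale units) [ 0.001  -0.001  -0.0029]
```

Emit:
servo_tool(
  moves="-0.0005 -0.0003 0.001 0.001 -0.001 0 1;0 0 0.001 0 0 0 1;0 0 0.001 0 0 0 1;0 0 0.001 0 0 0 1;0 0 0 0 0 0 1;0 0 0 0 0 0 1",
)

```text
time_s: 13.42
tool_pos: [0.5691, 0.065, 0.1079]
tool_rot: [-180.0, 0.0, 76.7]
force: [0.3, 0.4, -1.1]
grip_width: 0.015
```

```bash
python3 - <<'E'
from cell import env
from h import *
st(env,[.5693,.0651,.107],76.8); wrist(env,"w6")
a=cv2.imread("pics/w6.png"); cv2.imwrite("pics/w6c.png",cv2.resize(a[180:240,280:360],None,fx=9,fy=9,interpolation=cv2.INTER_CUBIC))
E
```

```text
t 13.42 pos [0.5691 0.065  0.1079] rot [-1.7999e+02  1.0000e-02  7.6710e+01] F [ 0.26  0.37 -1.12] M [-0.09  0.08  0.04] w 0.0150
  shift in tool axes [0.0002 0.0001 0.0009]
  turn (full-scale units) [-0.0002  0.0002 -0.003 ]
```

View pics/w6c.png

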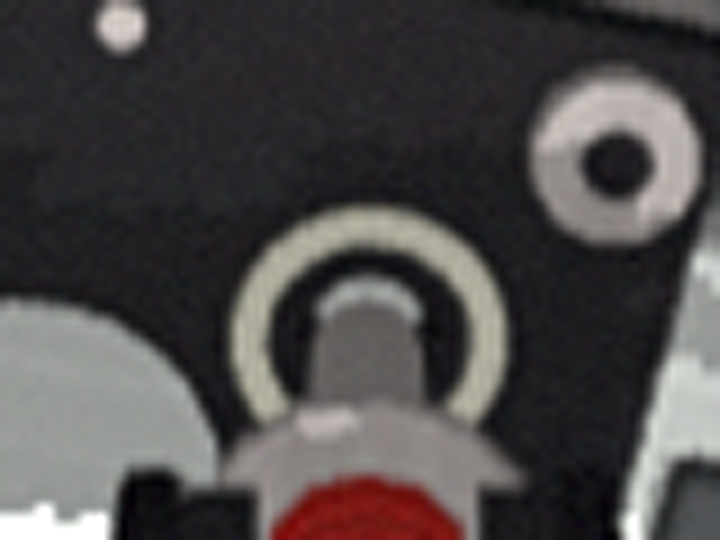

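```bash
python3 - <<'E'
from h import *
w=np.load("w6.npz"); H=w["H"];K=w["mtx"]
def ell(p,z,r):
    t=np.linspace(0,6.283,200); q=[]
    for a in t:
        c=np.linalg.inv(H)@np.r_[p[0]+r*np.cos(a),p[1]+r*np.sin(a),z,1]
        q.append([K[0,2]+K[0,0]*c[0]/-c[2], K[1,2]-K[1,1]*c[1]/-c[2]])
    q=(np.array(q)-[280,180]+.5)*9-.5; return q.min(0).round(1),q.max(0).round(1)
zh=w["W"][2,3]-.033
for x in (-.003,-.0025,-.002,-.0015,-.001): print("hole x",x,ell([x,0.0007],zh,.0125),"in9",ell([x,.0007],zh,.009))
E
```

```text
hole x -0.003 (array([232.2, 221.7]), array([504., 479.])) in9 (array([270.3, 258.6]), array([466. , 443.9]))
hole x -0.0025 (array([232.2, 216.4]), array([504.1, 474. ])) in9 (array([270.2, 253.4]), array([466. , 438.8]))
hole x -0.002 (array([232.1, 211.1]), array([504.2, 469. ])) in9 (array([270.2, 248.1]), array([466.1, 433.8]))
hole x -0.0015 (array([232. , 205.8]), array([504.3, 464. ])) in9 (array([270.1, 242.8]), array([466.2, 428.7]))
hole x -0.001 (array([231.9, 200.5]), array([504.4, 459. ])) in9 (array([270.1, 237.6]), array([466.2, 423.7]))
```

Emit:
servo_tool(
  moves="0.0002 0.0002 0.001 0 0 0 1;0 0 0.001 0 0 0 1;0 0 0.001 0 0 0 1;0 0 0.001 0 0 0 1;0 0 0 0 0 0 1;0 0 0 0 0 0 1",
)

```text
time_s: 13.97
tool_pos: [0.5694, 0.0651, 0.1035]
tool_rot: [-180.0, 0.0, 76.7]
force: [-0.2, -0.4, -1.2]
grip_width: 0.0152
```

```bash
python3 - <<'E'
from cell import env
from h import *
st(env,[.5693,.0650,.1],76.8)
E
```

```text
t 13.97 pos [0.5694 0.0651 0.1035] rot [-1.800e+02  1.000e-02  7.672e+01] F [-0.23 -0.43 -1.21] M [-0.1   0.07 -0.02] w 0.0152
  shift in tool axes [-0.0001 -0.0001  0.0035]
  turn (full-scale units) [-0.0002  0.0003 -0.0029]
```

Emit:
servo_tool(
  moves="0 0 0.001 0 0 0 1;0 0 0.001 0 0 0 1;0 0 0.001 0 0 0 1;0 0 0.001 0 0 0 1;0 0 0 0 0 0 1",
)

```text
time_s: 14.38
tool_pos: [0.5694, 0.0651, 0.0991]
tool_rot: [-180.0, 0.0, 76.7]
force: [0.4, -0.2, -0.8]
grip_width: 0.0146
```

```bash
python3 - <<'E'
from cell import env
from h import *
st(env,[.5693,.0650,.095],76.8)
E
```

```text
t 14.38 pos [0.5694 0.0651 0.0991] rot [-1.7999e+02  1.0000e-02  7.6720e+01] F [ 0.37 -0.17 -0.79] M [-0.05  0.06 -0.06] w 0.0146
  shift in tool axes [-0.0001 -0.      0.0041]
  turn (full-scale units) [-0.0004  0.0004 -0.0029]
```

Emit:
servo_tool(
  moves="0 0 0.001 0 0 0 1;0 0 0.001 0 0 0 1;0 0 0.001 0 0 0 1;0 0 0 0 0 0 1;0 0 0 0 0 0 1",
)

```text
time_s: 14.8
tool_pos: [0.5694, 0.0651, 0.0957]
tool_rot: [-180.0, 0.0, 76.7]
force: [-0.1, 1.3, -0.9]
grip_width: 0.015
```

Emit:
servo_tool(
  moves="0 0 0.0005 0 0 0 1;0 0 0.0005 0 0 0 1;0 0 0.0005 0 0 0 1",
)

```text
time_s: 15.05
tool_pos: [0.5695, 0.0651, 0.0942]
tool_rot: [180.0, 0.0, 76.7]
force: [-0.3, 0.9, -1.6]
grip_width: 0.0149
```

Emit:
servo_tool(
  moves="0 0 0.0005 0 0 0 1;0 0 0.0005 0 0 0 1;0 0 0.0005 0 0 0 1",
)

```text
time_s: 15.3
tool_pos: [0.5695, 0.0651, 0.0926]
tool_rot: [180.0, 0.0, 76.7]
force: [-0.4, -0.0, 1.5]
grip_width: 0.0148
```

Emit:
servo_tool(
  moves="0 0 0.0003 0 0 0 1",
)

```text
time_s: 15.38
tool_pos: [0.5696, 0.0651, 0.0925]
tool_rot: [180.0, -0.0, 76.7]
force: [-1.5, -0.4, 2.2]
grip_width: 0.0151
```

Emit:
servo_tool(
  moves="0 0 0.0003 0 0 0 1",
)

```text
time_s: 15.47
tool_pos: [0.5696, 0.0651, 0.0926]
tool_rot: [180.0, -0.0, 76.7]
force: [-0.9, -0.3, 2.1]
grip_width: 0.0149
```

Contact at TCP z ≈ 0.0926, so the blank is about 17 mm below the mouth, within the stated 16–24 mm. Next I'll ramp the force.

Emit:
servo_tool(
  moves="0 0 0.0006 0 0 0 1;0 0 0.0006 0 0 0 1",
)

```text
time_s: 15.63
tool_pos: [0.5698, 0.0651, 0.0924]
tool_rot: [-180.0, -0.0, 76.7]
force: [-3.3, 0.0, 5.0]
grip_width: 0.0147
```

Emit:
servo_tool(
  moves="0 0 0.0009 0 0 0 1;0 0 0.0009 0 0 0 1",
)

```text
time_s: 15.8
tool_pos: [0.5699, 0.065, 0.0922]
tool_rot: [-180.0, -0.1, 76.7]
force: [-3.8, -0.8, 8.8]
grip_width: 0.0146
```

Emit:
servo_tool(
  moves="0 -0.0003 0.001 0 0 0 1;0 -0.0003 0.001 0 0 0 1",
)

```text
time_s: 15.97
tool_pos: [0.5698, 0.0649, 0.0922]
tool_rot: [-180.0, -0.1, 76.7]
force: [-2.7, 0.0, 7.3]
grip_width: 0.0148
```

Emit:
servo_tool(
  moves="0 -0.0003 0.0012 0 0 0 1;0 -0.0003 0.0012 0 0 0 1",
)

```text
time_s: 16.13
tool_pos: [0.5698, 0.0649, 0.0921]
tool_rot: [180.0, -0.2, 76.7]
force: [-3.2, -0.7, 9.2]
grip_width: 0.0148
```

Emit:
servo_tool(
  moves="0 -0.0003 0.0013 0 0 0 1",
)

```text
time_s: 16.22
tool_pos: [0.5698, 0.0648, 0.0921]
tool_rot: [180.0, -0.3, 76.7]
force: [-3.7, -1.8, 9.4]
grip_width: 0.0152
```

Emit:
servo_tool(
  moves="0.0002 -0.0002 0.0014 0 -0.005 0 1;0.0002 -0.0002 0.0014 0 -0.005 0 1;0.0002 -0.0002 0.0014 0 -0.005 0 1",
)

```text
time_s: 16.47
tool_pos: [0.5699, 0.0652, 0.092]
tool_rot: [180.0, 0.1, 76.6]
force: [-4.7, -0.5, 9.8]
grip_width: 0.0151
```

Emit:
servo_tool(
  moves="0.0002 -0.0002 0.0014 0 -0.005 0 1;0.0002 -0.0002 0.0014 0 -0.005 0 1;0.0002 -0.0002 0.0014 0 -0.005 0 1",
)

```text
time_s: 16.72
tool_pos: [0.57, 0.0655, 0.092]
tool_rot: [180.0, 0.4, 76.6]
force: [-4.3, -1.6, 10.0]
grip_width: 0.0148
```

Emit:
servo_tool(
  moves="-0.0002 -0.0006 0.0014 0 0.004 0 1;-0.0002 -0.0006 0.0014 0 0.004 0 1",
)

```text
time_s: 16.88
tool_pos: [0.5698, 0.0653, 0.092]
tool_rot: [179.9, 0.1, 76.6]
force: [-2.6, -0.4, 8.7]
grip_width: 0.0152
```

Emit:
servo_tool(
  moves="-0.0001 -0.0004 0.0015 0 0.002 0 1;-0.0001 -0.0004 0.0015 0 0.002 0 1",
)

```text
time_s: 17.05
tool_pos: [0.5698, 0.065, 0.092]
tool_rot: [179.9, -0.1, 76.6]
force: [-3.7, -0.3, 10.7]
grip_width: 0.0149
```

Emit:
servo_tool(
  moves="0 -0.0003 0.0015 0 -0.001 0 1;0 -0.0003 0.0015 0 -0.001 0 1;0 -0.0003 0.0015 0 -0.001 0 1;0 -0.0003 0.0015 0 -0.001 0 1",
)

```text
time_s: 17.38
tool_pos: [0.5697, 0.0649, 0.092]
tool_rot: [179.8, -0.2, 76.5]
force: [-4.3, -1.1, 10.1]
grip_width: 0.015
```

Emit:
servo_tool(
  moves="0 -0.0003 0.0015 0 -0.001 0 1;0 -0.0003 0.0015 0 -0.001 0 1;0 -0.0003 0.0015 0 -0.001 0 1;0 -0.0003 0.0015 0 -0.001 0 1",
)

```text
time_s: 17.72
tool_pos: [0.5696, 0.0649, 0.092]
tool_rot: [179.8, -0.3, 76.5]
force: [-3.9, -0.3, 11.1]
grip_width: 0.015
```

Emit:
servo_tool(
  moves="0 -0.0002 0.0015 0.001 -0.002 0 1;0 -0.0002 0.0015 0.001 -0.002 0 1;0 -0.0002 0.0015 0.001 -0.002 0 1;0 -0.0002 0.0015 0.001 -0.002 0 1",
)

```text
time_s: 18.05
tool_pos: [0.5698, 0.0649, 0.092]
tool_rot: [179.9, -0.2, 76.4]
force: [-3.6, -0.6, 10.4]
grip_width: 0.0148
```

Emit:
servo_tool(
  moves="0 -0.0002 0.0015 0.001 -0.002 0 1;0 -0.0002 0.0015 0.001 -0.002 0 1;0 -0.0002 0.0015 0.001 -0.002 0 1;0 -0.0002 0.0015 0.001 -0.002 0 1",
)

```text
time_s: 18.38
tool_pos: [0.57, 0.0649, 0.092]
tool_rot: [-179.9, -0.2, 76.4]
force: [-3.4, 0.1, 10.5]
grip_width: 0.0147
```

```bash
python3 - <<'E'
from cell import env
from h import *
st(env,[.5694,.0651,.092],76.8)
E
```

```text
t 18.38 pos [0.57   0.0649 0.092 ] rot [-179.94   -0.2    76.42] F [-3.37  0.05 10.52] M [-0.25  1.3   0.01] w 0.0147
  shift in tool axes [ 0.0001 -0.0006 -0.    ]
  turn (full-scale units) [-0.0022 -0.007  -0.0134]
```

Emit:
servo_tool(
  moves="0 -0.0003 0 -0.002 -0.004 0 1;0 -0.0003 -0.0005 0 -0.002 0 1;0 -0.0002 -0.001 0 0 0 1;0 0 -0.001 0 0 0 1",
)

```text
time_s: 18.72
tool_pos: [0.5692, 0.0651, 0.0942]
tool_rot: [180.0, -0.0, 76.4]
force: [0.6, -0.2, -2.0]
grip_width: 0.0147
```

```bash
python3 - <<'E'
from cell import env
from h import *
st(env,[.5694,.0651,.1],76.8)
E
```

```text
t 18.72 pos [0.5692 0.0651 0.0942] rot [ 1.7997e+02 -3.0000e-02  7.6410e+01] F [ 0.6  -0.24 -1.97] M [-0.15  0.06 -0.01] w 0.0147
  shift in tool axes [ 0.0001  0.0002 -0.0058]
  turn (full-scale units) [ 0.0009 -0.0011 -0.0137]
```

Unloaded, upright and centred in the bore. Now I'll lift straight up.

Emit:
servo_tool(
  moves="0 0.0002 -0.002 0.001 -0.001 0 1;0 0 -0.003 0 0 0 1;0 0 -0.003 0 0 0 1;0 0 -0.003 0 0 0 1;0 0 -0.003 0 0 0 1;0 0 -0.003 0 0 0 1",
)

```text
time_s: 19.22
tool_pos: [0.569, 0.0649, 0.1114]
tool_rot: [-179.9, 0.1, 76.4]
force: [-0.5, 0.2, -1.5]
grip_width: 0.0152
```

```bash
python3 - <<'E'
from cell import env
from h import *
st(env,[.5694,.0651,.21],76.8)
E
```

```text
t 19.22 pos [0.569  0.0649 0.1114] rot [-1.7995e+02  7.0000e-02  7.6410e+01] F [-0.5   0.2  -1.54] M [-0.09  0.07  0.  ] w 0.0152
  shift in tool axes [ 0.0001  0.0003 -0.0986]
  turn (full-scale units) [-0.0018  0.0025 -0.0135]
```

Emit:
servo_tool(
  moves="0 0 -0.005 -0.001 0.002 -0.012 1;0 0 -0.01 0 0 0 1;0 0 -0.015 0 0 0 1;0 0 -0.02 0 0 0 1;0 0 -0.02 0 0 0 1;0 0 -0.016 0 0 0 1;0 0 -0.01 0 0 0 1;0 0 -0.005 0 0 0 1;0 0 0 0 0 0 1;0 0 0 0 0 0 1",
)

```text
time_s: 20.05
tool_pos: [0.5691, 0.0643, 0.2229]
tool_rot: [179.9, -0.1, 76.7]
force: [-0.6, -1.2, -2.1]
grip_width: 0.0149
```

```bash
python3 - <<'E'
from cell import env
from h import *
st(env,[.5319,-.2393,.24],76.8); wrist(env,"w7")
a=cv2.imread("pics/w7.png"); cv2.imwrite("pics/w7c.png",cv2.resize(a[150:325,260:380],None,fx=3.4,fy=3.4,interpolation=cv2.INTER_CUBIC))
E
```

```text
t 20.05 pos [0.5691 0.0643 0.2229] rot [ 1.7989e+02 -1.1000e-01  7.6740e+01] F [-0.63 -1.18 -2.08] M [-0.06  0.1  -0.01] w 0.0149
  shift in tool axes [-0.304   0.0335 -0.0176]
  turn (full-scale units) [ 0.0038 -0.0038 -0.002 ]
```

View pics/w7c.png

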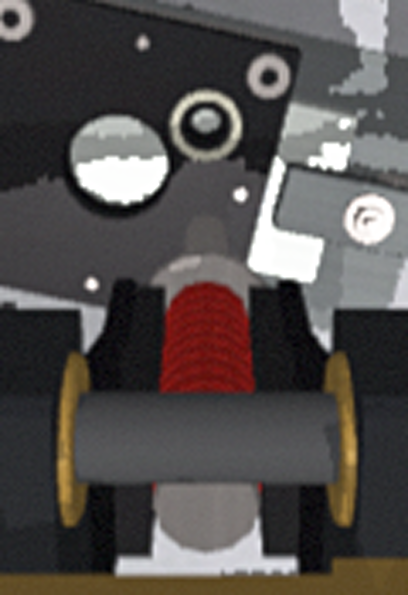

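Emit:
servo_tool(
  moves="-0.008 0.001 -0.008 0.003 -0.003 0 1;-0.018 0.002 -0.006 0 0 0 1;-0.028 0.003 -0.003 0 0 0 1;-0.03 0.004 0 0 0 0 1;-0.03 0.003 0 0 0 0 1;-0.03 0.004 0 0 0 0 1;-0.03 0.003 0 0 0 0 1;-0.03 0.004 0 0 0 0 1;-0.025 0.003 0 0 0 0 1;-0.015 0.001 0 0 0 0 1;-0.006 0 0 0 0 0 1;0 0 0 0 0 0 1;0 0 0 0 0 0 1;0 0 0 0 0 0 1",
)

```text
time_s: 21.27
tool_pos: [0.5301, -0.2, 0.235]
tool_rot: [-179.0, 0.5, 76.8]
force: [0.6, 1.1, -2.4]
grip_width: 0.0155
```

```bash
python3 - <<'E'
from cell import env
from h import *
st(env,[.5319,-.2393,.23],76.8)
E
```

```text
t 21.27 pos [ 0.5301 -0.2     0.235 ] rot [-179.      0.47   76.82] F [ 0.55  1.1  -2.44] M [-0.05  0.05  0.03] w 0.0155
  shift in tool axes [-0.0378  0.0108  0.0051]
  turn (full-scale units) [-0.0349  0.0163  0.0004]
```

Emit:
servo_tool(
  moves="-0.006 0.003 0 -0.02 0.01 0 1;-0.01 0.004 0 -0.01 0.004 0 1;-0.008 0.002 0 0 0 0 1;-0.004 0 0 0 0 0 1;-0.001 0 0 0 0 0 1;0 0 0 0 0 0 1;0 0 0 0 0 0 1",
)

```text
time_s: 21.85
tool_pos: [0.5351, -0.2246, 0.2341]
tool_rot: [-179.9, -0.2, 77.5]
force: [-0.1, 0.1, -1.0]
grip_width: 0.015
```

```bash
python3 - <<'E'
from cell import env
from h import *
st(env,[.5319,-.2393,.15],76.8)
E
```

```text
t 21.85 pos [ 0.5351 -0.2246  0.2341] rot [-1.7987e+02 -1.5000e-01  7.7530e+01] F [-0.08  0.05 -1.03] M [-0.09  0.06  0.03] w 0.0150
  shift in tool axes [-0.0152  0.0003  0.0841]
  turn (full-scale units) [-0.0045 -0.0053  0.0256]
```

Emit:
servo_tool(
  moves="-0.005 0 0.006 -0.004 -0.005 0.015 1;-0.005 0 0.012 0 0 0.008 1;-0.004 0 0.014 0 0 0 1;-0.001 0 0.014 0 0 0 1;0 0 0.012 0 0 0 1;0 0 0.008 0 0 0 1;0 0 0.004 0 0 0 1;0 0 0 0 0 0 1;0 0 0 0 0 0 1",
)

```text
time_s: 22.6
tool_pos: [0.5303, -0.2393, 0.1558]
tool_rot: [-179.9, -0.0, 76.9]
force: [0.0, -0.1, -1.2]
grip_width: 0.0151
```

```bash
python3 - <<'E'
from cell import env
from h import *
st(env,[.5319,-.2393,.145],76.8)
E
```

```text
t 22.60 pos [ 0.5303 -0.2393  0.1558] rot [-1.7985e+02 -2.0000e-02  7.6870e+01] F [ 0.04 -0.07 -1.15] M [-0.08  0.01 -0.07] w 0.0151
  shift in tool axes [0.0003 0.0016 0.0108]
  turn (full-scale units) [-0.0051 -0.0007  0.0024]
```

Emit:
servo_tool(
  moves="0 0.001 0.003 -0.005 0 0 1;0 0.0005 0.003 0 0 0 1;0 0 0.002 0 0 0 1;0 0 0 0 0 0 1;0 0 0 0 0 0 1",
)

```text
time_s: 23.02
tool_pos: [0.5337, -0.2397, 0.1491]
tool_rot: [179.8, -0.0, 76.9]
force: [0.1, -0.2, -2.0]
grip_width: 0.0149
```

```bash
python3 - <<'E'
from cell import env
from h import *
st(env,[.5319,-.2393,.145],76.8);wrist(env,"w8")
a=cv2.imread("pics/w8.png"); cv2.imwrite("pics/w8c.png",cv2.resize(a[180:240,280:360],None,fx=9,fy=9,interpolation=cv2.INTER_CUBIC))
E
```

```text
t 23.02 pos [ 0.5337 -0.2397  0.1491] rot [ 1.7976e+02 -3.0000e-02  7.6930e+01] F [ 0.11 -0.21 -1.99] M [-0.03  0.07  0.04] w 0.0149
  shift in tool axes [ 0.     -0.0019  0.0041]
  turn (full-scale units) [ 0.0085 -0.0011  0.0045]
```

View pics/w8c.png

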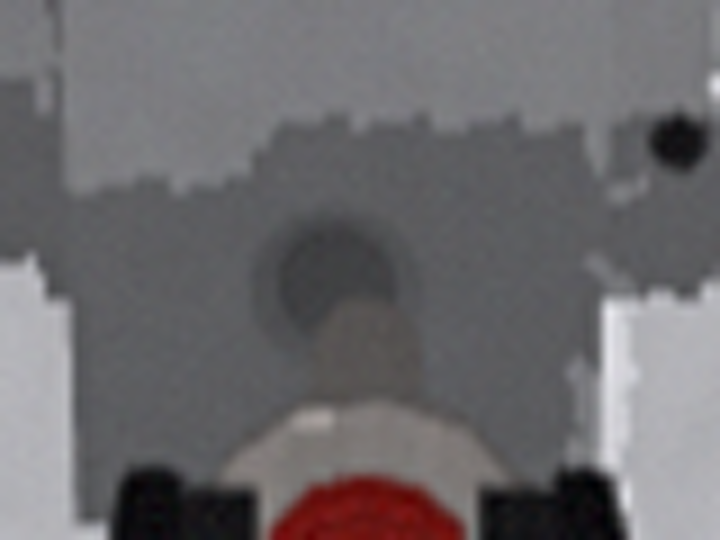

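```bash
python3 - <<'E'
from h import *
w=np.load("w8.npz"); H=w["H"];K=w["mtx"]
def ell(p,z,r):
    t=np.linspace(0,6.283,200); q=[]
    for a in t:
        c=np.linalg.inv(H)@np.r_[p[0]+r*np.cos(a),p[1]+r*np.sin(a),z,1]
        q.append([K[0,2]+K[0,0]*c[0]/-c[2], K[1,2]-K[1,1]*c[1]/-c[2]])
    q=(np.array(q)-[280,180]+.5)*9-.5; return q.min(0).round(1),q.max(0).round(1)
zh=w["W"][2,3]-.060
print(zh)
for x in (-.003,-.002,-.001,0,.001): print("hole x",x,ell([x,-.002],zh,.0085),"in",ell([x,-.002],zh+.0025,.006))
E
```

```text
0.08910571010189683
hole x -0.003 (array([253.1, 220.4]), array([427.9, 386.7])) in (array([279.7, 237.9]), array([401.9, 354.3]))
hole x -0.002 (array([253. , 210.4]), array([428. , 377.1])) in (array([279.6, 228. ]), array([401.9, 344.7]))
hole x -0.001 (array([252.9, 200.4]), array([428. , 367.5])) in (array([279.5, 218.2]), array([402. , 335.1]))
hole x 0 (array([252.7, 190.4]), array([428.1, 357.8])) in (array([279.4, 208.3]), array([402. , 325.5]))
hole x 0.001 (array([252.6, 180.3]), array([428.2, 348.2])) in (array([279.3, 198.4]), array([402.1, 315.8]))
```

```bash
python3 - <<'E'
from cell import env
from h import *
w=np.load("w8.npz"); W=w["W"]
h=W@np.array([-.001+.0003,-.0031,.0891,1]); Ru=Ro.from_euler("xyz",[180,0,76.8],degrees=True)
t=h[:3]-Ru.apply([-.001,0,0]); print(t)
st(env,[t[0],t[1],.14],76.8)
E
```

```text
[ 0.53116367 -0.23877991  0.05999297]
t 23.07 pos [ 0.5337 -0.2397  0.1491] rot [ 1.7976e+02 -3.0000e-02  7.6930e+01] F [ 0.76 -0.84 -1.67] M [-0.1   0.06  0.07] w 0.0150
  shift in tool axes [ 0.0003 -0.0027  0.0091]
  turn (full-scale units) [ 0.0084 -0.0012  0.0046]
```

Emit:
servo_tool(
  moves="0 -0.001 0.002 0.008 -0.001 0.004 1;0 -0.0008 0.003 0 0 0 1;0 0 0.002 0 0 0 1;0 0 0 0 0 0 1;0 0 0 0 0 0 1",
)

```text
time_s: 23.48
tool_pos: [0.532, -0.2393, 0.1419]
tool_rot: [180.0, -0.0, 76.8]
force: [-0.7, 0.1, -1.8]
grip_width: 0.015
```

```bash
python3 - <<'E'
from cell import env
from h import *
st(env,[.5314,-.2389,.13],76.8)
E
```

```text
t 23.48 pos [ 0.532  -0.2393  0.1419] rot [ 1.7996e+02 -1.0000e-02  7.6810e+01] F [-0.69  0.07 -1.79] M [-0.06  0.1   0.03] w 0.0150
  shift in tool axes [ 0.0003 -0.0007  0.0119]
  turn (full-scale units) [ 0.0013 -0.0004  0.0002]
```

Emit:
servo_tool(
  moves="0.0003 -0.0006 0.001 0.001 0 0 1;0 0 0.002 0 0 0 1;0 0 0.002 0 0 0 1;0 0 0.002 0 0 0 1;0 0 0.001 0 0 0 1;0 0 0 0 0 0 1",
)

```text
time_s: 23.98
tool_pos: [0.5315, -0.2388, 0.1329]
tool_rot: [180.0, -0.0, 76.8]
force: [-0.9, 0.4, -1.6]
grip_width: 0.0151
```

```bash
python3 - <<'E'
from cell import env
from h import *
st(env,[.5314,-.2389,.125],76.8)
E
```

```text
t 23.98 pos [ 0.5315 -0.2388  0.1329] rot [ 1.800e+02 -1.000e-02  7.681e+01] F [-0.92  0.45 -1.6 ] M [-0.1   0.09  0.07] w 0.0151
  shift in tool axes [-0.0001 -0.      0.0079]
  turn (full-scale units) [ 0.0001 -0.0005  0.0004]
```

Perfectly placed. Continue down with force checks.

Emit:
servo_tool(
  moves="0 0 0.001 0 0 0 1;0 0 0.0015 0 0 0 1;0 0 0.0015 0 0 0 1;0 0 0.0015 0 0 0 1;0 0 0.001 0 0 0 1;0 0 0 0 0 0 1",
)

```text
time_s: 24.48
tool_pos: [0.5315, -0.2388, 0.1257]
tool_rot: [180.0, -0.0, 76.8]
force: [-0.3, -0.3, -1.0]
grip_width: 0.0149
```

Emit:
servo_tool(
  moves="0 0 0.001 0 0 0 1;0 0 0.0015 0 0 0 1;0 0 0.0015 0 0 0 1;0 0 0.0015 0 0 0 1;0 0 0.001 0 0 0 1;0 0 0 0 0 0 1",
)

```text
time_s: 24.98
tool_pos: [0.5315, -0.2389, 0.1186]
tool_rot: [180.0, -0.0, 76.8]
force: [-0.6, 0.4, -1.7]
grip_width: 0.015
```

```bash
python3 - <<'E'
from cell import env
from h import *
st(env,[.5314,-.2389,.09],76.8)
E
```

```text
t 24.98 pos [ 0.5315 -0.2389  0.1186] rot [ 1.7999e+02 -1.0000e-02  7.6810e+01] F [-0.55  0.42 -1.67] M [-0.14  0.07 -0.04] w 0.0150
  shift in tool axes [-0.0001 -0.0001  0.0286]
  turn (full-scale units) [ 0.0002 -0.0002  0.0003]
```

Emit:
servo_tool(
  moves="0 0 0.001 0 0 0 1;0 0 0.002 0 0 0 1;0 0 0.003 0 0 0 1;0 0 0.003 0 0 0 1;0 0 0.003 0 0 0 1;0 0 0.003 0 0 0 1;0 0 0.002 0 0 0 1;0 0 0.001 0 0 0 1;0 0 0 0 0 0 1",
)

```text
time_s: 25.73
tool_pos: [0.5313, -0.2387, 0.0982]
tool_rot: [-180.0, -0.0, 76.8]
force: [-0.3, 0.8, -1.2]
grip_width: 0.015
```

Emit:
servo_tool(
  moves="0 0 0.001 0 0 0 1;0 0 0.001 0 0 0 1;0 0 0.001 0 0 0 1;0 0 0.001 0 0 0 1;0 0 0 0 0 0 1",
)

```text
time_s: 26.15
tool_pos: [0.5316, -0.2388, 0.094]
tool_rot: [-180.0, -0.0, 76.8]
force: [0.2, -0.1, -1.3]
grip_width: 0.0151
```

```bash
python3 - <<'E'
from cell import env
from h import *
st(env,[.5314,-.2389,.0865],76.8)
E
```

```text
t 26.15 pos [ 0.5316 -0.2388  0.094 ] rot [-180.     -0.     76.81] F [ 0.17 -0.14 -1.25] M [-0.11  0.09  0.04] w 0.0151
  shift in tool axes [-0.0001 -0.0001  0.0075]
  turn (full-scale units) [-0.0001 -0.      0.0005]
```

Emit:
servo_tool(
  moves="0 0 0.001 0 0 0 1;0 0 0.001 0 0 0 1;0 0 0.001 0 0 0 1;0 0 0.001 0 0 0 1;0 0 0.001 0 0 0 1;0 0 0 0 0 0 1",
)

```text
time_s: 26.65
tool_pos: [0.5317, -0.2389, 0.0887]
tool_rot: [180.0, -0.0, 76.8]
force: [-0.1, -0.0, -2.7]
grip_width: 0.0148
```

Emit:
servo_tool(
  moves="0 0 0.0005 0 0 0 1;0 0 0.0005 0 0 0 1",
)

```text
time_s: 26.82
tool_pos: [0.5318, -0.2388, 0.0876]
tool_rot: [180.0, -0.0, 76.8]
force: [0.2, 0.2, -1.9]
grip_width: 0.0149
```

Emit:
servo_tool(
  moves="0 0 0.0005 0 0 0 1;0 0 0.0005 0 0 0 1",
)

```text
time_s: 26.98
tool_pos: [0.5318, -0.2389, 0.0865]
tool_rot: [180.0, -0.0, 76.8]
force: [-0.1, 0.3, -1.6]
grip_width: 0.0151
```

Emit:
servo_tool(
  moves="0 0 0.0003 0 0 0 1;0 0 0.0003 0 0 0 1",
)

```text
time_s: 27.15
tool_pos: [0.5318, -0.2389, 0.0864]
tool_rot: [180.0, -0.0, 76.8]
force: [-1.9, 2.0, 2.2]
grip_width: 0.0148
```

Emit:
servo_tool(
  moves="0 0 0.0003 0 0 0 1;0 0 0.0003 0 0 0 1",
)

```text
time_s: 27.32
tool_pos: [0.5318, -0.2389, 0.0864]
tool_rot: [180.0, -0.0, 76.8]
force: [-2.5, 0.9, 2.6]
grip_width: 0.015
```

The collar is seated at z 0.0864, the same height as at pick-up. Now I'll ease the grip and open.

Emit:
servo_tool(
  moves="0 0 0 0 0 0 1;0 0 0 0 0 0 1;0 0 0 0 0 0 1",
  squeeze=5,
)

```text
time_s: 27.57
tool_pos: [0.5319, -0.239, 0.0863]
tool_rot: [180.0, -0.0, 76.8]
force: [-1.0, 0.5, 0.9]
grip_width: 0.0155
```

Emit:
servo_tool(
  moves="0 0 0 0 0 0 0.4;0 0 0 0 0 0 0.2;0 0 0 0 0 0 0;0 0 0 0 0 0 -0.3;0 0 0 0 0 0 -0.6;0 0 0 0 0 0 -1;0 0 0 0 0 0 -1;0 0 0 0 0 0 -1;0 0 0 0 0 0 -1;0 0 0 0 0 0 -1;0 0 0 0 0 0 -1",
)

```text
time_s: 28.48
tool_pos: [0.5328, -0.2394, 0.0864]
tool_rot: [179.8, 0.0, 76.8]
force: [-0.5, -0.7, -1.3]
grip_width: 0.0805
```

```bash
python3 - <<'E'
from cell import env
from h import *
st(env,[.5319,-.239,.2],76.8);wrist(env,"w9")
E
```

```text
t 28.48 pos [ 0.5328 -0.2394  0.0864] rot [179.83   0.    76.82] F [-0.5  -0.68 -1.33] M [-0.09  0.07 -0.02] w 0.0805
  shift in tool axes [ 1.000e-04 -7.000e-04 -1.136e-01]
  turn (full-scale units) [0.0058 0.     0.0007]
```

View pics/w9.png

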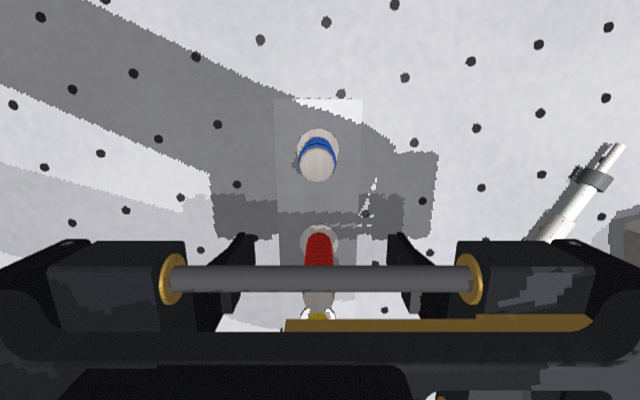

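The fingers are open and the red punch stands upright on its own, collar on the block. Now I'll retreat straight up.

Emit:
servo_tool(
  moves="0 -0.0005 -0.004 0.005 0 0 -1;0 0 -0.008 0 0 0 -1;0 0 -0.012 0 0 0 -1;0 0 -0.016 0 0 0 -1;0 0 -0.016 0 0 0 -1;0 0 -0.016 0 0 0 -1;0 0 -0.012 0 0 0 -1;0 0 -0.006 0 0 0 -1;-0.01 0 -0.002 0 0 0 -1;-0.01 0 0 0 0 0 -1;-0.01 0 0 0 0 0 -1;0 0 0 0 0 0 -1;0 0 0 0 0 0 -1;0 0 0 0 0 0 -1",
)

```text
time_s: 29.7
tool_pos: [0.523, -0.274, 0.1876]
tool_rot: [180.0, 0.1, 76.6]
force: [0.3, -0.4, -0.1]
grip_width: 0.087
```

```bash
python3 - <<'E'
from cell import env
from h import *
st(env); c,T=wrist(env,"w10")
s=env.read_camera("scene"); cv2.imwrite("pics/s10.png",s["img"][:,:,::-1])
t=env.read_camera("top"); cv2.imwrite("pics/t10.png",t["img"][:,:,::-1])
E
```

```text
t 29.70 pos [ 0.523  -0.274   0.1876] rot [1.7997e+02 6.0000e-02 7.6590e+01] F [ 0.35 -0.37 -0.07] M [-0.11 -0.02 -0.03] w 0.0870
```

View pics/w10.png

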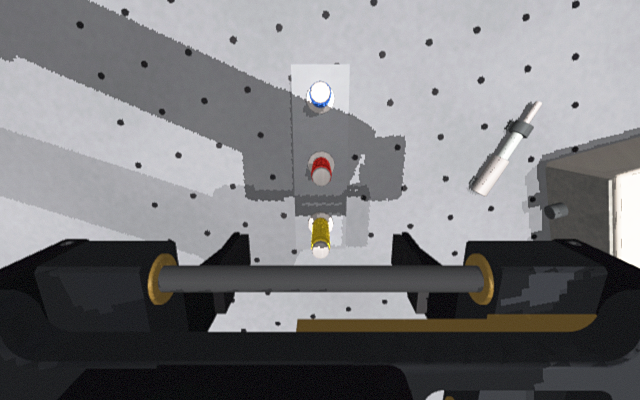

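View pics/s10.png

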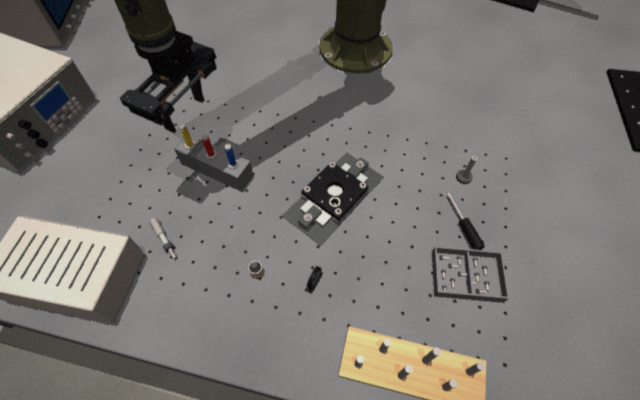

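The wrist view shows red at (320,170) upright in the middle place, with blue and yellow untouched. The scene view shows everything where it was at the start. Handing in.

```bash
python3 - <<'E'
from cell import env
from h import *
w=np.load("w7.npz"); a=w["img"][150:215,280:345,::-1]; cv2.imwrite("pics/w7d.png",cv2.resize(a,None,fx=9,fy=9,interpolation=cv2.INTER_CUBIC))
o=st(env); print(np.abs(o["joint_velocities"]).max()); print(env.sign_off())
E
```

```text
t 29.85 pos [ 0.5236 -0.273   0.1878] rot [1.7995e+02 3.0000e-02 7.6690e+01] F [ 0.47 -0.27 -0.27] M [-0.06  0.03 -0.05] w 0.0873
0.3390284767822778
the job is handed in; nothing more can be done
None
```

The blank is dotted through the white-ringed hole, the red punch is back in the middle place of the stand, and the job is handed in at 29.9 s.

- **Entry:** The punch went down through the hole with no clear contact force; readings stayed at the roughly 1 N noise. It met the blank about 17 mm below the hole mouth, within the 16–24 mm given.
- **Dot:** I held the final press for about 1.3 s with the vertical force reading at 10.1–11.1 N. Adding the punch's 1.4 N weight, that is about 12 N on the blank. The press ramped up over about 1.5 s before that.
- **Side load:** While pressing, a sideways force of about 3–4 N (up to 4.7 N) showed and the tool tilted by up to 0.4°. I eased both to nearly zero before lifting the punch out.
- **Return:** The collar seated at the same height as at pick-up (TCP z 0.0864 m). The last pictures show the red punch upright, the other two punches in place and the loose parts where they were. The gripper was open and clear above the stand.

Two measurements disagreed: placing the punch by where it had stood in the stand and by the wrist picture of tip and hole differed by up to about 1.6 mm. I used the wrist picture and entry was free. I did not look at the dot itself in a picture.

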